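Reject the gear unit with the worn-out play

TASK

One of the two gear units on the wooden test board is worn: its lever has far too much play, while the other's hardly moves. Find the worn one by rocking the levers by hand, and swing that one's lever all the way to your left and then all the way to your right while it stands on the board; leave the lever over on the right as the sign of the fault. Then set the worn unit down upright in the shallow metal scrap tray, and leave the good unit standing in its place on the board.

Things in the scene. Friction and masses are not known exactly. Their poses are not given: they have to be found in the camera images.
- gear_a_mid (a point): gear unit A, the twin in looks of the other; either may stand left or right on the test board (top 12 mm over the bench), lifts straight out of 6 mm cleats. Point: middle of its grey housing, 25 mm above its underside. Housing 70 (x) x 50 (y) mm, flat sides 15-41 mm up, cap to 55 mm; grip across y. Foot plate 100 x 80 x 10 mm. 0.7-0.95 kg. x points away from its lever, z up.
- gear_b_mid (a point): gear unit B, the twin in looks of the other; either may stand left or right on the test board (top 12 mm over the bench), lifts straight out of 6 mm cleats. Point: middle of its grey housing, 25 mm above its underside. Housing 70 (x) x 50 (y) mm, flat sides 15-41 mm up, cap to 55 mm; grip across y. Foot plate 100 x 80 x 10 mm. 0.7-0.95 kg. x points away from its lever, z up.
- pin_a (a point): upright round pin, diameter 14 mm, at the end of unit A's lever, on the unit's -x side (toward the robot). Point: on its axis, 40 mm above the unit's underside; pin spans 22-54 mm up (18 mm collar below 32 mm). 95 mm from the pivot, the upright axis through the housing's middle. Lever bar 10 mm wide, 23-31 mm up. Free space all round.
- pin_b (a point): upright round pin, diameter 14 mm, at the end of unit B's lever, on the unit's -x side (toward the robot). Point: on its axis, 40 mm above the unit's underside; pin spans 22-54 mm up (18 mm collar below 32 mm). 95 mm from the pivot, the upright axis through the housing's middle. Lever bar 10 mm wide, 23-31 mm up. Free space all round.
- lever_a (a joint): lever of unit A, about its pivot: 0 = pin straight in front of the housing, negative = swung to the robot's left (+y), positive = right. Starts within 0.04 of 0, turns easily, stays where left. All its travel is play: stops at 0.05 either way (5 mm at the pin) in the good unit, 0.42 (39 mm) in the worn. Over about 7 N at the pin against a stop tips or shifts the unit.
- lever_b (a joint): lever of unit B, about its pivot: 0 = pin straight in front of the housing, negative = swung to the robot's left (+y), positive = right. Starts within 0.04 of 0, turns easily, stays where left. All its travel is play: stops at 0.05 either way (5 mm at the pin) in the good unit, 0.42 (39 mm) in the worn. Over about 7 N at the pin against a stop tips or shifts the unit.
- scrap_tray: shallow open sheet-metal scrap tray, fixed on the bench, to the left of the test board; 200 (x) x 180 (y) x 20 mm outside, walls and floor 4 mm thick, empty. Origin at the centre of its underside, z up.

How it is judged:
By the outcome, as a careful person would: the job done as asked, in the order asked, and still so for the second after the job is handed in, with the robot touching nothing.
It also fails if it takes over 64 s, if anything falls off the work surface, if the arm or the gripper's body presses on something with over 40 N, if the wrist force passes 120 N, or if a joint passes its speed limit or range.

ROBOT

A 6-joint arm with a two-finger parallel gripper is mounted at the origin on a cart in front of the work surface, level with it; the furniture and walls round the work are solid. World frame = base frame: x ahead of the robot, y to its left, z up, the work surface at z = 0. Lengths are in m, angles in rad, forces in N, time in s.
With the tool pointing down it reaches from about 0.35 to 0.875 m from the base axis. Payload 4.2 kg.
Tool frame: the origin (TCP) lies midway between the tips of the shut fingers; the grasp point (between the pads) lies 19 mm behind it; y points along the fingers, z is the direction in which the jaws open and shut, and the axes are right-handed (so a half turn about y gives the same grasp; the last joint's range is limited). The gripper opens to 87 mm and grips with 3 to 60 N. Pads are 19 mm wide; open, the fingers measure 117 mm over their backs; the gripper's body (75 mm by 190 mm) begins 51 mm behind the grasp point.
Start: joints at [-0.859, 0.385, 0.008, 0, -1.194, -0.259], TCP at [0.273, -0.562, 0.186] pointing down, gripper open.
Joint ranges: [-3.14, 3.14], [-1.21, 2.06], [-1.07, 1.41], [-3.16, 2.05], [-2.99, -0.16], [-3.1, 3.1]. Speed limits (rad/s): [2.79, 2.79, 3.14, 3.14, 3.14, 3.14].

INTERFACE

Orientations are given as a unit quaternion [x, y, z, w].
In Python, from plant import env, vision gives the robot as it stands.
- The arm moves only by the tool carry_out, never from a script. Its argument "commands" is a list of rows, each an object of numbers: "ax", "ay", "az": the turn, a rotation vector about the world's x, y, z in units of 6 degrees (1.0 is 6 degrees); "tx", "ty", "tz": the shift along the world's x, y, z in units of 30 mm (1.0 is 30 mm); "grip": the opening, from 0 (shut) to 1 (fully open). A call has 1 to 8 rows; each row shifts and turns the commanded pose from where the row before left it; what a row does not reach is not made up. A row lasts 1/12 s, in which the tool goes at most 41.7 mm and 7.16 degrees, less where a joint would pass 70% of its speed; a pose out of reach is approached as far as the arm can. A call is refused whole if a number of a shift passes 1 or a number of a turn 1, either way. A call with a gripper value outside its range is refused whole. The fingers move at their own pace and stop on an object; "newtons" is the grip in N (left out, the last holds). Time passes only in rows, so rows that do not move let the fingers close. It gives the time, the measured TCP pose, the force and the opening at its end, in the units of the state.
- env.observe(): the state, without advancing time (a new reading comes with each control period).
- vision.grab_frame(name): name is "scene" or "top"; returns a dict with "frame" (420x560x3 uint8, blue, green, red), "z_map" (420x560 float32, m along the optical axis (not along the pixel's ray), 0 where there is no reading), "fx", "fy", "cx", "cy" (pixels), "R" (3x3) and "t" (3): a world point X has camera coordinates R X + t. Camera axes: x right, y down, z forward; pixel columns grow to the right and rows downward; lengths in m; the calibration is good to about 2 mm. A picture is of the moment at which its call begins.
- env.sign_off(): hands the job in, once; it reports no verdict.
The state is a dict: "clock": time; "joint_pos": joint angles; "qd": joint speeds; "joint_torque": joint torques, N m; "ee_pos": TCP position; "tcp_rot": TCP orientation; "wrist_force": force on the tool from outside, world axes, zero at the start; "torque": the same for the moment, N m; "gripper_width": finger opening in m.
Only numpy, scipy, OpenCV 4.12 (cv2) and the standard library are available. Lean on these libraries where they do the work, as an engineer would, in place of code of your own. Each camera call takes 0.05 s, during which the arm holds its last target.

## Working session

There is one attempt and no reset: what is moved stays moved. The work goes in short steps, Python scripts to look and compute and a tool call to move; the robot and the scene stay as the last step left them, time stands still between calls to the robot, and variables do not carry over. Pictures are saved under pics/ and viewed, and the job is handed in when it is done.

Besides the shell and the picture viewer there is one more tool, called after "Emit:" as a command line: name --argument value ..., lists and objects as JSON in quotes. carry_out: Moves the arm, as the interface text tells. Its arguments: {"type":"object","properties":{"commands":{"type":"array","items":{"type":"object","properties":{"ax":{"type":"number"},"ay":{"type":"number"},"az":{"type":"number"},"tx":{"type":"number"},"ty":{"type":"number"},"tz":{"type":"number"},"grip":{"type":"number"}}}},"newtons":{"type":"number"}},"required":["commands"]}

```bash
mkdir -p pics; ls; python3 - <<'E'
from plant import env, vision
import cv2
s=env.observe(); print({k:(v if not hasattr(v,'round') else v) for k,v in s.items()})
for n in("scene","top"):
    f=vision.grab_frame(n); cv2.imwrite(f"pics/{n}0.png",f["frame"]); print(n,f["fx"],f["cx"],f["cy"],f["R"],f["t"])
E
```

```text
pics
{'clock': 0.0, 'joint_pos': array([-8.59367916e-01,  3.85572283e-01,  6.58903495e-03, -4.88560392e-04,
       -1.19398754e+00, -2.58642772e-01]), 'qd': array([-0.00072793, -0.00155979, -0.00101745,  0.00103641,  0.00090379,
        0.00062543]), 'joint_torque': array([ 4.61784509e-05, -3.90668213e+01,  1.87401509e+01,  4.22000527e+00,
        1.09303606e-02, -2.23714510e-04]), 'ee_pos': array([ 0.27314745, -0.56138039,  0.18533735]), 'tcp_rot': array([-0.68832203, -0.1584413 ,  0.15887412,  0.68983197]), 'wrist_force': array([0.70062534, 0.37208497, 0.89135535]), 'torque': array([-0.00028121,  0.00602555, -0.04233569]), 'gripper_width': 0.08680788589513794}
scene 417.70842111689495 280.6332532596332 209.12644315468677 [[-0.84060038 -0.54135327  0.01810085]
 [-0.27780328  0.40219681 -0.87238928]
 [ 0.46499069 -0.73835924 -0.48847651]] [0.44133283 0.22087239 0.62178602]
top 426.05107912163663 280.59787205495985 208.4121455345515 [[ 0.00637027 -0.99915103  0.04070177]
 [-0.99805001 -0.00888013 -0.06178455]
 [ 0.06209353 -0.04022882 -0.99725926]] [-0.04740992  0.53161206  0.89894574]
```

View pics/scene0.png

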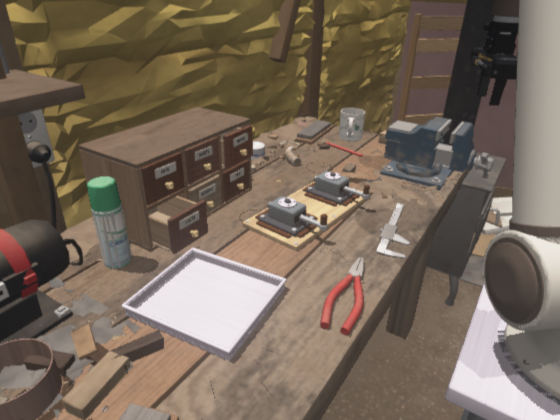

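View pics/top0.png

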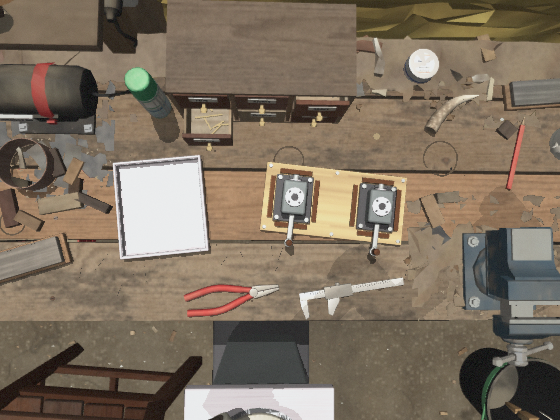

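The top view shows unit L at about px (294,197) with its pin at (290,240), and unit R at (381,207) with its pin at (375,252). The tray centre is at about (160,207). Next I'll measure these more exactly.

```bash
cat > h.py <<'E'
from plant import env, vision
import cv2, numpy as np
def ray(f,u,v,z):
    d=f["R"].T@np.array([(u-f["cx"])/f["fx"],(v-f["cy"])/f["fy"],1.]); c=-f["R"].T@f["t"]
    return c+d*(z-c[2])/d[2]
def cloud(f):
    z=f["z_map"]; v,u=np.mgrid[:420,:560]
    P=np.stack([(u-f["cx"])/f["fx"]*z,(v-f["cy"])/f["fy"]*z,z],-1)-f["t"]
    P=P@f["R"]; P[z<=0]=np.nan; return P
def proj(f,X):
    p=f["R"]@np.array(X)+f["t"]; return f["fx"]*p[0]/p[2]+f["cx"],f["fy"]*p[1]/p[2]+f["cy"]
def crop(n,f,u0,v0,u1,v1,k): cv2.imwrite("pics/"+n,cv2.resize(f["frame"][v0:v1,u0:u1],None,fx=k,fy=k,interpolation=cv2.INTER_CUBIC))
E
python3 - <<'E'
from h import *
f=vision.grab_frame("top"); crop("topc.png",f,250,150,420,270,4.5)
P=cloud(f); np.set_printoptions(precision=4,suppress=True)
for n,(u0,u1,v0,v1) in dict(L=(260,325,160,255),R=(340,410,160,262)).items():
    q=P[v0:v1,u0:u1]; h=q[...,2]
    for a,b in((.046,.06),(.060,.075)):
        m=(h>a)&(h<b); k,lab,st,ce=cv2.connectedComponentsWithStats(m.astype(np.uint8))
        for i in range(1,k):
            if st[i,4]>8: 
                mm=lab==i; r=cv2.minAreaRect(q[mm][:,:2].astype(np.float32)*1000); print(n,a,st[i,4],ce[i]+[u0,v0],q[mm].mean(0),r)
h=P[...,2]
print([ (p,ray(f,*p,.02)) for p in((160,207),)])
s=f["frame"]; m=((s.min(2)>170)).astype(np.uint8); m[:, :100]=0;m[:,230:]=0;m[300:]=0
cs,_=cv2.findContours(m,0,2); c=max(cs,key=cv2.contourArea); r=cv2.minAreaRect(c); print(r,[ray(f,*p,.02) for p in cv2.boxPoints(r)], ray(f,*r[0],.01))
E
```

```text
L 0.046 526 [293.5589 196.5646] [ 0.5543 -0.0684  0.0566] ((559.36083984375, -69.55317687988281), (50.085453033447266, 82.51412200927734), 84.35901641845703)
L 0.06 268 [293.9813 196.791 ] [ 0.5532 -0.0688  0.0629] ((553.5895385742188, -69.2409439086914), (38.343284606933594, 38.92580795288086), 11.615654945373535)
L 0.06 33 [288.6061 242.5152] [ 0.4598 -0.0581  0.066 ] ((459.8002014160156, -58.80964279174805), (10.12624740600586, 12.516599655151367), 0.02406386472284794)
R 0.046 511 [379.0489 206.5734] [ 0.5352 -0.2466  0.0566] ((536.42822265625, -249.79360961914062), (51.04240798950195, 74.6244125366211), 84.74545288085938)
R 0.046 11 [372.0909 251.2727] [ 0.4424 -0.2326  0.0515] ((443.6694641113281, -233.46041870117188), (4.520283222198486, 13.346293449401855), 68.13448333740234)
R 0.06 287 [381.0627 205.8537] [ 0.5363 -0.2491  0.0629] ((535.6142578125, -248.67079162597656), (43.873291015625, 40.067893981933594), 65.5377426147461)
R 0.06 39 [375.9487 251.7179] [ 0.442  -0.2371  0.0651] ((441.9260559082031, -237.34034729003906), (11.62264633178711, 12.877778053283691), 77.03523254394531)
[((160, 207), array([0.5325, 0.2127, 0.02  ]))]
((159.5643310546875, 206.71810913085938), (96.70256805419922, 88.7047119140625), 84.8826904296875) [array([0.6263, 0.3178, 0.02  ]), array([0.6459, 0.1317, 0.02  ]), array([0.4403, 0.1099, 0.02  ]), array([0.4229, 0.2938, 0.02  ])] [0.5337 0.2161 0.01  ]
```

View pics/topc.png

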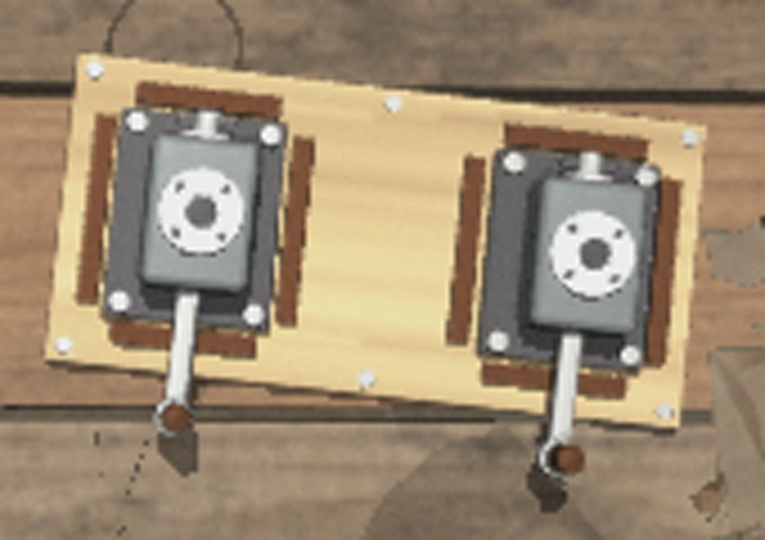

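```bash
python3 - <<'E'
from h import *
from scipy.spatial.transform import Rotation as Rn
np.set_printoptions(precision=3,suppress=True)
s=env.observe(); R=Rn.from_quat(s["tcp_rot"]).as_matrix(); print(R, s["ee_pos"])
jaw=R[:,2]; a=np.degrees(np.arctan2(jaw[1],jaw[0])); t=90-5.4
d=(t-a+90)%180-90; print("jaw yaw",a,"turn",d,d/6)
f=vision.grab_frame("top"); P=cloud(f)
v=P[225:340,460:560].reshape(-1,3); v=v[v[:,2]>.03]; print(np.nanmin(v,0),np.nanmax(v,0))
w=P[100:225,240:420].reshape(-1,3);w=w[w[:,2]>.08];print(np.nanmin(w,0),np.nanmax(w,0))
w=P[60:150,110:240].reshape(-1,3);w=w[w[:,2]>.05];print(np.nanmin(w,0),np.nanmax(w,0))
# tray rim
q=P[140:270,100:225]; m=(q[...,2]>.012)&(q[...,2]<.03); print(m.sum(), cv2.minAreaRect(q[m][:,:2].astype(np.float32)*1000))
E
```

```text
[[ 0.899 -0.001 -0.437]
 [ 0.437  0.001  0.899]
 [-0.    -1.     0.002]] [ 0.273 -0.562  0.186]
jaw yaw 115.93899577627545 turn -31.338995776275453 -5.223165962712575
[ 0.265 -0.568  0.03 ] [ 0.494 -0.454  0.158]
[ 0.695 -0.17   0.08 ] [0.744 0.042 0.182]
[0.665 0.038 0.05 ] [0.786 0.299 0.194]
1512 ((547.0940551757812, 202.52069091796875), (229.92654418945312, 271.38165283203125), 6.090029239654541)
```

Emit:
carry_out --commands '[{"tz": 0.6, "ty": 0.6, "grip": 0.4}, {"tz": 0.4, "ty": 0.9, "tx": 0.3, "az": -0.7}, {"ty": 1, "tx": 0.5, "az": -0.9}, {"ty": 1, "tx": 0.5, "az": -0.9}, {"ty": 1, "tx": 0.6, "az": -0.9}, {"ty": 1, "tx": 0.6, "az": -0.9}, {"ty": 1, "tx": 0.6, "az": -0.9}, {"ty": 1, "tx": 0.6}]' --newtons 20

```text
invalid input at $.commands[0]: expected keys ax, ay, az, tx, ty, tz, grip
```

Emit:
carry_out --commands '[{"ax": 0, "ay": 0, "az": 0, "tx": 0, "ty": 0.6, "tz": 0.6, "grip": 0.4}, {"ax": 0, "ay": 0, "az": -0.7, "tx": 0.3, "ty": 0.9, "tz": 0.4, "grip": 0.4}, {"ax": 0, "ay": 0, "az": -0.9, "tx": 0.5, "ty": 1, "tz": 0, "grip": 0.4}, {"ax": 0, "ay": 0, "az": -0.9, "tx": 0.5, "ty": 1, "tz": 0, "grip": 0.4}, {"ax": 0, "ay": 0, "az": -0.9, "tx": 0.6, "ty": 1, "tz": 0, "grip": 0.4}, {"ax": 0, "ay": 0, "az": -0.9, "tx": 0.6, "ty": 1, "tz": 0, "grip": 0.4}, {"ax": 0, "ay": 0, "az": -0.9, "tx": 0.6, "ty": 1, "tz": 0, "grip": 0.4}, {"ax": 0, "ay": 0, "az": 0, "tx": 0.6, "ty": 1, "tz": 0, "grip": 0.4}]' --newtons 20

```text
clock: 0.87
ee_pos: [0.3848, -0.3354, 0.2164]
tcp_rot: [-0.706, 0.034, -0.034, 0.706]
wrist_force: [0.5, -0.3, -0.6]
gripper_width: 0.0417
```

Emit:
carry_out --commands '[{"ax": 0, "ay": 0, "az": 0, "tx": 0.5, "ty": 0.9, "tz": -0.7, "grip": 0.34}, {"ax": 0, "ay": 0, "az": 0, "tx": 0.5, "ty": 0.9, "tz": -0.7, "grip": 0.34}, {"ax": 0, "ay": 0, "az": 0, "tx": 0.5, "ty": 0.9, "tz": -0.7, "grip": 0.34}, {"ax": 0, "ay": 0, "az": 0, "tx": 0.4, "ty": 0.6, "tz": -0.9, "grip": 0.34}, {"ax": 0, "ay": 0, "az": 0, "tx": 0, "ty": 0, "tz": -0.9, "grip": 0.34}, {"ax": 0, "ay": 0, "az": 0, "tx": 0, "ty": 0, "tz": 0, "grip": 0.34}]' --newtons 20

```text
clock: 1.37
ee_pos: [0.4379, -0.2356, 0.0946]
tcp_rot: [-0.705, 0.036, -0.028, 0.707]
wrist_force: [-1.4, -0.3, -0.3]
gripper_width: 0.0299
```

```bash
python3 - <<'E'
from h import *
s=env.observe(); print(s["ee_pos"],s["wrist_force"],s["gripper_width"])
f=vision.grab_frame("scene"); crop("s1.png",f,220,80,440,260,3.5)
E
```

```text
[ 0.43793756 -0.23556079  0.09460371] [-1.40509884 -0.25909474 -0.30447209] 0.02989330961483773
```

View pics/s1.png

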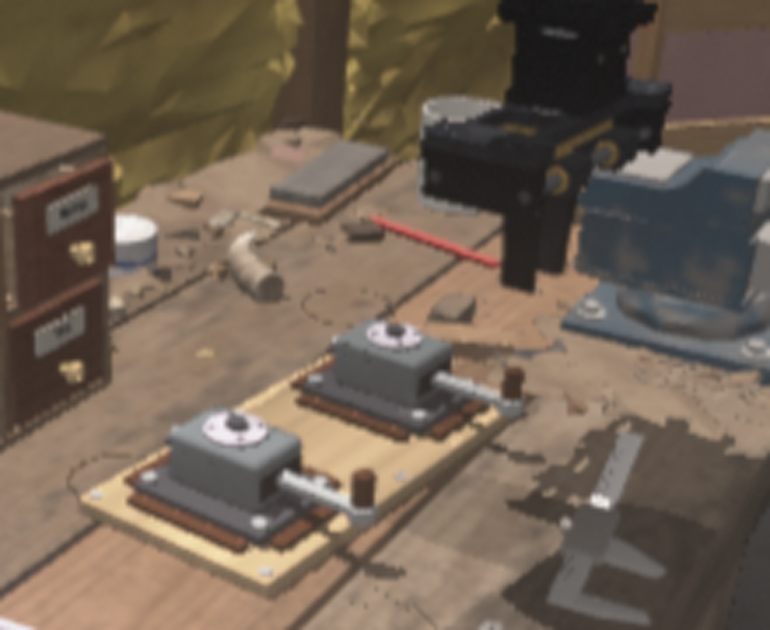

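```bash
python3 - <<'E'
from h import *
s=env.observe(); print(s["clock"],s["ee_pos"])
f=vision.grab_frame("scene")
for X in (s["ee_pos"],[.442,-.237,.066],[.46,-.0585,.066]): print(proj(f,X),(np.array(proj(f,X))-[220,80])*3.5)
P=cloud(f);print(P[158,368],P[155,376])
crop("s2.png",f,220,80,440,260,3.5)
g=vision.grab_frame("top"); crop("t2.png",g,250,150,420,270,4.5)
print(env.observe()["ee_pos"])
E
```

```text
1.4167 [ 0.43940931 -0.23701876  0.09725824]
(np.float64(369.1315949531924), np.float64(173.4828671040672)) [521.96058234 327.19003486]
(np.float64(366.4442490560617), np.float64(185.52315818905703)) [512.5548717  369.33105366]
(np.float64(323.8135913235944), np.float64(215.0354222821604)) [363.34756963 472.62397799]
[ 0.43795812 -0.21236805  0.14376623] [ 0.43452183 -0.25233771  0.13847187]
[ 0.44205748 -0.23865318  0.10051875]
```

View pics/s2.png

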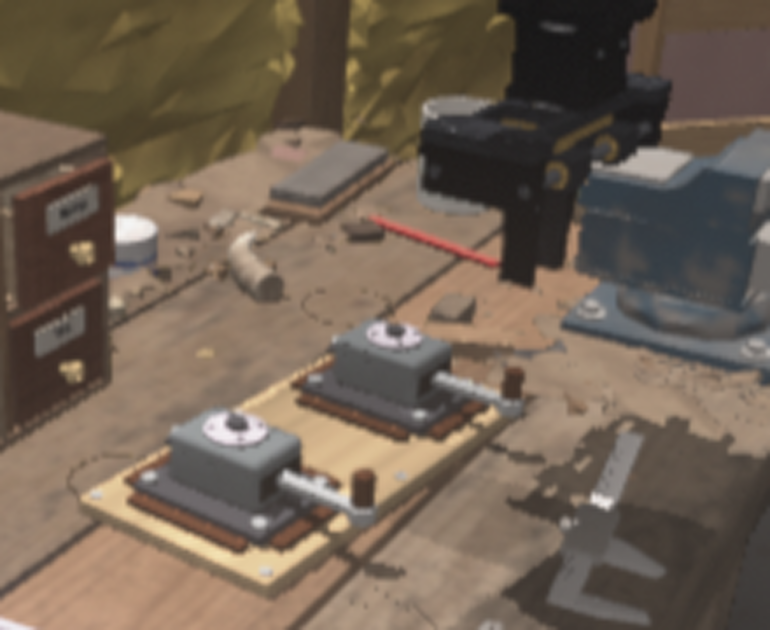

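View pics/t2.png

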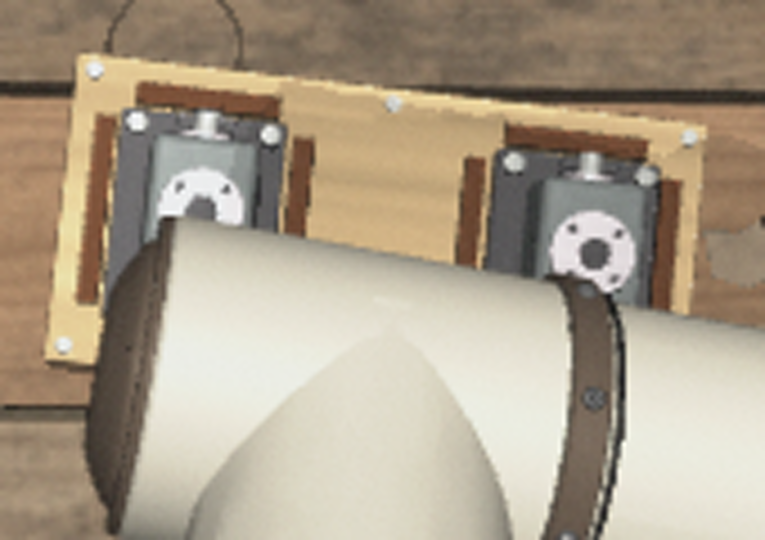

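```bash
python3 - <<'E'
from h import *
np.set_printoptions(precision=3,suppress=True)
s=env.observe(); print(s["clock"],s["ee_pos"],s["gripper_width"],s["joint_pos"])
f=vision.grab_frame("scene");P=cloud(f)
q=P[120:185,340:410]; e=s["ee_pos"]
m=(abs(q[...,0]-e[0])<.05)&(abs(q[...,1]-e[1])<.08)&(q[...,2]>.075)
for r in range(65):
    if m[r].any(): print(r+120,np.where(m[r])[0].min()+340,np.where(m[r])[0].max()+340,q[r][m[r]].min(0),q[r][m[r]].max(0))
E
```

```text
1.5167 [ 0.442 -0.239  0.101] 0.02999712480538087 [-0.171  0.262 -0.412  0.001 -0.896 -1.492]
120 377 406 [ 0.397 -0.315  0.209] [ 0.428 -0.163  0.246]
121 377 405 [ 0.399 -0.313  0.208] [ 0.422 -0.162  0.244]
122 377 400 [ 0.399 -0.276  0.215] [ 0.421 -0.159  0.243]
123 376 400 [ 0.4   -0.281  0.212] [ 0.42  -0.161  0.24 ]
124 376 398 [ 0.4   -0.267  0.213] [ 0.422 -0.185  0.232]
125 376 396 [ 0.402 -0.258  0.212] [ 0.422 -0.186  0.23 ]
126 376 387 [ 0.406 -0.213  0.222] [ 0.421 -0.184  0.228]
127 376 387 [ 0.406 -0.212  0.22 ] [ 0.421 -0.183  0.226]
128 375 387 [ 0.405 -0.212  0.218] [ 0.418 -0.176  0.225]
129 375 387 [ 0.406 -0.215  0.215] [ 0.417 -0.171  0.225]
130 340 387 [ 0.405 -0.213  0.212] [ 0.486 -0.159  0.224]
131 375 385 [ 0.406 -0.204  0.213] [ 0.415 -0.167  0.222]
132 375 384 [ 0.407 -0.265  0.19 ] [ 0.428 -0.168  0.22 ]
133 375 384 [ 0.408 -0.267  0.187] [ 0.444 -0.186  0.214]
134 375 383 [ 0.428 -0.26   0.185] [ 0.444 -0.252  0.188]
135 374 383 [ 0.428 -0.261  0.183] [ 0.444 -0.214  0.197]
136 374 383 [ 0.427 -0.26   0.182] [ 0.443 -0.215  0.194]
137 374 383 [ 0.428 
[... 671 characters left out ...]
168]
149 363 380 [ 0.429 -0.257  0.15 ] [ 0.453 -0.211  0.166]
150 363 380 [ 0.429 -0.258  0.148] [ 0.452 -0.212  0.163]
151 363 380 [ 0.428 -0.258  0.146] [ 0.453 -0.212  0.161]
152 362 380 [ 0.43  -0.262  0.143] [ 0.455 -0.212  0.159]
153 362 380 [ 0.429 -0.261  0.142] [ 0.455 -0.213  0.157]
154 362 380 [ 0.429 -0.261  0.139] [ 0.454 -0.213  0.154]
155 362 379 [ 0.429 -0.258  0.137] [ 0.454 -0.212  0.152]
156 362 372 [ 0.431 -0.224  0.144] [ 0.453 -0.211  0.151]
157 362 371 [ 0.433 -0.218  0.141] [ 0.453 -0.213  0.146]
158 362 371 [ 0.433 -0.217  0.139] [ 0.453 -0.212  0.144]
159 364 371 [ 0.433 -0.217  0.138] [ 0.448 -0.212  0.142]
160 368 371 [ 0.432 -0.216  0.138] [ 0.438 -0.214  0.139]
```

Emit:
carry_out --commands '[{"ax": 0, "ay": 0, "az": 0, "tx": 0, "ty": 0, "tz": -0.8, "grip": 0.37}, {"ax": 0, "ay": 0, "az": 0, "tx": 0, "ty": 0.05, "tz": -0.8, "grip": 0.37}, {"ax": 0, "ay": 0, "az": 0, "tx": 0, "ty": 0, "tz": -0.6, "grip": 0.37}, {"ax": 0, "ay": 0, "az": 0, "tx": 0, "ty": 0, "tz": 0, "grip": 0.37}]' --newtons 20

```text
clock: 1.9
ee_pos: [0.4397, -0.2367, 0.032]
tcp_rot: [-0.706, 0.034, -0.032, 0.707]
wrist_force: [-0.9, -0.8, 0.2]
gripper_width: 0.032
```

```bash
cat > look.py <<'E'
import sys
from h import *
np.set_printoptions(precision=4,suppress=True)
n=sys.argv[1]; b=list(map(int,sys.argv[2:6])) if len(sys.argv)>2 else [290,120,430,220]
f=vision.grab_frame("scene"); crop(n+".png",f,*b,760/(b[2]-b[0]))
s=env.observe(); print(s["clock"],s["ee_pos"],s["wrist_force"],s["gripper_width"])
P=cloud(f); e=s["ee_pos"]
d=(f["frame"].max(2)<60)
m=(np.abs(P[...,0]-e[0])<.03)&(np.abs(P[...,1]-e[1])<.05)&(P[...,2]>.02)&d
print("lowest dark",np.nanmin(P[m],0), "ymax",np.nanmax(P[m],0))
E
python3 look.py s3
```

```text
1.95 [ 0.441  -0.2371  0.0337] [-0.3028 -0.1401 -0.2212] 0.03251879170672163
lowest dark [ 0.411  -0.2845  0.0595] ymax [ 0.4705 -0.1878  0.3369]
```

View pics/s3.png

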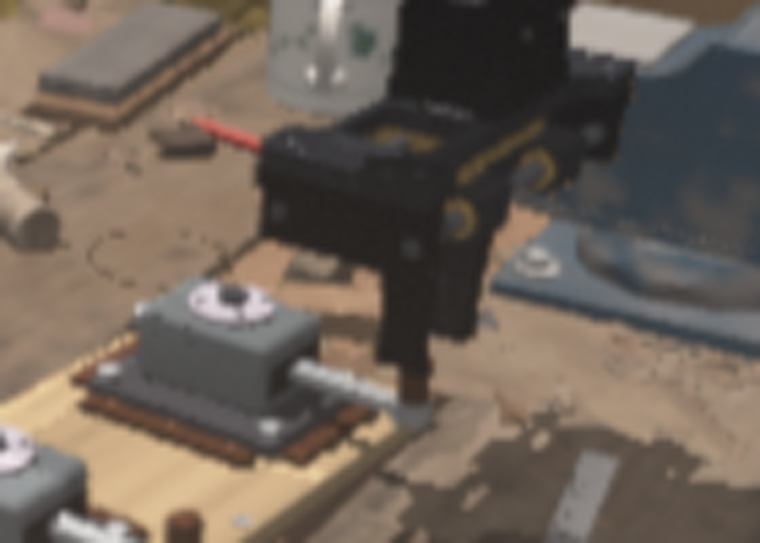

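Emit:
carry_out --commands '[{"ax": 0, "ay": 0, "az": 0, "tx": 0, "ty": 0, "tz": -0.5, "grip": 0.37}, {"ax": 0, "ay": 0, "az": 0, "tx": 0, "ty": 0, "tz": 0, "grip": 0.37}]' --newtons 20

```text
clock: 2.12
ee_pos: [0.4417, -0.237, 0.019]
tcp_rot: [0.706, -0.033, 0.033, -0.706]
wrist_force: [-0.4, 0.4, -0.2]
gripper_width: 0.0322
```

```bash
python3 look.py s4
```

```text
2.1667 [ 0.4419 -0.237   0.0197] [-0.487   0.6753  0.4561] 0.0325040948749656
lowest dark [ 0.412  -0.2858  0.0537] ymax [ 0.4717 -0.187   0.3236]
```

View pics/s4.png

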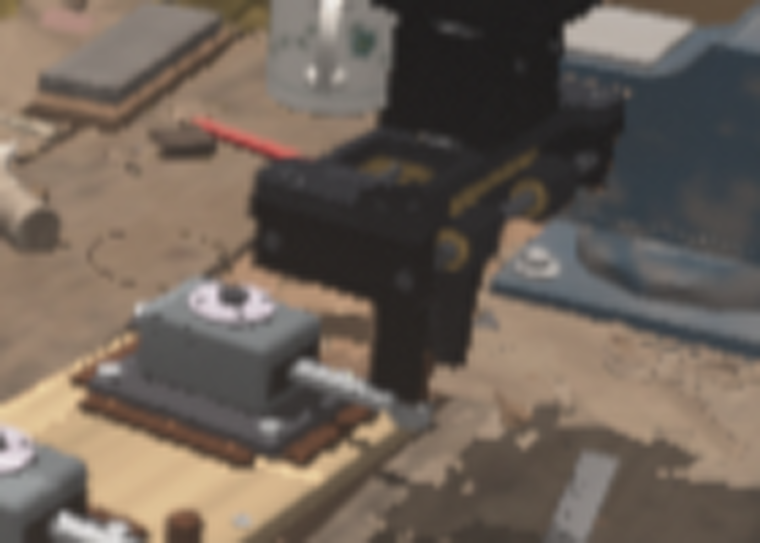

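Emit:
carry_out --commands '[{"ax": 0, "ay": 0, "az": 0, "tx": 0, "ty": 0.2, "tz": -0.1, "grip": 0.37}, {"ax": 0, "ay": 0, "az": 0, "tx": 0, "ty": 0.1, "tz": 0, "grip": 0.37}, {"ax": 0, "ay": 0, "az": 0, "tx": 0, "ty": 0.06, "tz": 0, "grip": 0.37}, {"ax": 0, "ay": 0, "az": 0, "tx": 0, "ty": 0.06, "tz": 0, "grip": 0.37}, {"ax": 0, "ay": 0, "az": 0, "tx": 0, "ty": 0, "tz": 0, "grip": 0.37}]' --newtons 20

```text
clock: 2.58
ee_pos: [0.442, -0.2237, 0.0161]
tcp_rot: [0.706, -0.032, 0.033, -0.706]
wrist_force: [-0.1, 0.5, -0.3]
gripper_width: 0.0322
```

Emit:
carry_out --commands '[{"ax": 0, "ay": 0, "az": 0, "tx": 0, "ty": 0.06, "tz": 0, "grip": 0.37}, {"ax": 0, "ay": 0, "az": 0, "tx": 0, "ty": 0, "tz": 0, "grip": 0.37}]' --newtons 20

```text
clock: 2.75
ee_pos: [0.4418, -0.222, 0.0157]
tcp_rot: [0.706, -0.032, 0.033, -0.706]
wrist_force: [-0.1, -0.3, 0.2]
gripper_width: 0.032
```

Emit:
carry_out --commands '[{"ax": 0, "ay": 0, "az": 0, "tx": 0, "ty": 0.06, "tz": 0, "grip": 0.37}, {"ax": 0, "ay": 0, "az": 0, "tx": 0, "ty": 0, "tz": 0, "grip": 0.37}]' --newtons 20

```text
clock: 2.92
ee_pos: [0.4416, -0.2202, 0.0155]
tcp_rot: [0.706, -0.032, 0.032, -0.706]
wrist_force: [1.2, -0.3, -0.0]
gripper_width: 0.0321
```

Emit:
carry_out --commands '[{"ax": 0, "ay": 0, "az": 0, "tx": 0, "ty": 0.1, "tz": 0, "grip": 0.37}, {"ax": 0, "ay": 0, "az": 0, "tx": 0, "ty": 0, "tz": 0, "grip": 0.37}]' --newtons 20

```text
clock: 3.08
ee_pos: [0.4417, -0.2175, 0.0155]
tcp_rot: [0.707, -0.032, 0.032, -0.706]
wrist_force: [0.5, -3.6, 0.5]
gripper_width: 0.0323
```

```bash
python3 look.py s5
```

```text
3.1333 [ 0.4417 -0.2175  0.0155] [ 0.087  -3.3449  0.3577] 0.03182979984770404
lowest dark [ 0.4117 -0.2644  0.0534] ymax [ 0.4716 -0.1677  0.3197]
```

View pics/s5.png

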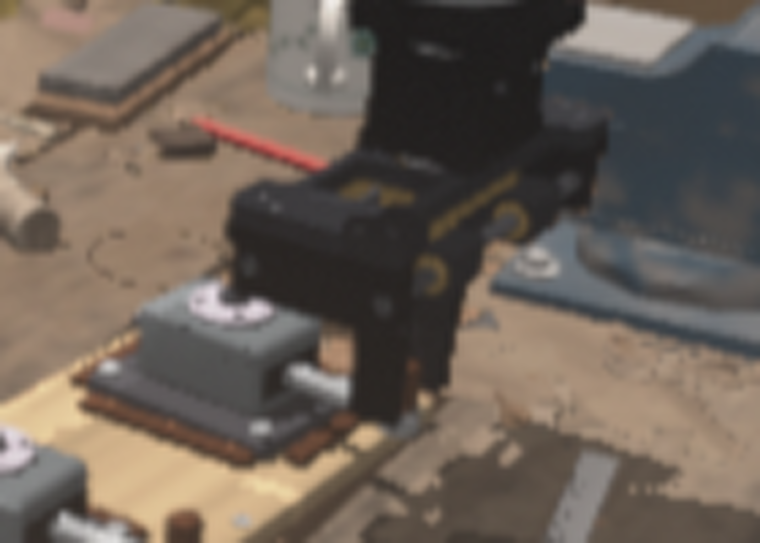

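Emit:
carry_out --commands '[{"ax": 0, "ay": 0, "az": 0, "tx": 0, "ty": -0.4, "tz": 0, "grip": 0.37}, {"ax": 0, "ay": 0, "az": 0, "tx": 0, "ty": -0.3, "tz": 0, "grip": 0.37}, {"ax": 0, "ay": 0, "az": 0, "tx": 0, "ty": 0, "tz": 0, "grip": 0.37}]' --newtons 20

```text
clock: 3.38
ee_pos: [0.4411, -0.239, 0.0152]
tcp_rot: [-0.706, 0.033, -0.033, 0.706]
wrist_force: [0.3, -0.5, -0.4]
gripper_width: 0.0325
```

Emit:
carry_out --commands '[{"ax": 0, "ay": 0, "az": 0, "tx": 0, "ty": -0.08, "tz": 0, "grip": 0.37}, {"ax": 0, "ay": 0, "az": 0, "tx": 0, "ty": 0, "tz": 0, "grip": 0.37}]' --newtons 20

```text
clock: 3.55
ee_pos: [0.4411, -0.2407, 0.0152]
tcp_rot: [-0.706, 0.033, -0.032, 0.706]
wrist_force: [-0.5, 0.6, 0.7]
gripper_width: 0.0326
```

Emit:
carry_out --commands '[{"ax": 0, "ay": 0, "az": 0, "tx": 0, "ty": -0.08, "tz": 0, "grip": 0.37}, {"ax": 0, "ay": 0, "az": 0, "tx": 0, "ty": 0, "tz": 0, "grip": 0.37}]' --newtons 20

```text
clock: 3.72
ee_pos: [0.4413, -0.2431, 0.0154]
tcp_rot: [-0.706, 0.033, -0.032, 0.706]
wrist_force: [-0.4, -0.4, 0.0]
gripper_width: 0.0324
```

Emit:
carry_out --commands '[{"ax": 0, "ay": 0, "az": 0, "tx": 0, "ty": -0.08, "tz": 0, "grip": 0.37}, {"ax": 0, "ay": 0, "az": 0, "tx": 0, "ty": 0, "tz": 0, "grip": 0.37}]' --newtons 20

```text
clock: 3.88
ee_pos: [0.4415, -0.2456, 0.0154]
tcp_rot: [-0.706, 0.032, -0.032, 0.706]
wrist_force: [-0.4, -0.4, -0.4]
gripper_width: 0.0323
```

Emit:
carry_out --commands '[{"ax": 0, "ay": 0, "az": 0, "tx": 0, "ty": -0.08, "tz": 0, "grip": 0.37}, {"ax": 0, "ay": 0, "az": 0, "tx": 0, "ty": 0, "tz": 0, "grip": 0.37}]' --newtons 20

```text
clock: 4.05
ee_pos: [0.4412, -0.2479, 0.0154]
tcp_rot: [-0.706, 0.033, -0.032, 0.706]
wrist_force: [0.6, 1.2, -0.4]
gripper_width: 0.0322
```

Emit:
carry_out --commands '[{"ax": 0, "ay": 0, "az": 0, "tx": 0, "ty": -0.07, "tz": 0, "grip": 0.37}, {"ax": 0, "ay": 0, "az": 0, "tx": 0, "ty": 0, "tz": 0, "grip": 0.37}]' --newtons 20

```text
clock: 4.22
ee_pos: [0.4412, -0.25, 0.0154]
tcp_rot: [-0.706, 0.033, -0.032, 0.706]
wrist_force: [-0.3, 0.4, 0.5]
gripper_width: 0.0319
```

```bash
python3 look.py s6
```

```text
4.2667 [ 0.4413 -0.2501  0.0154] [0.116  0.5352 0.1855] 0.03215877519629482
lowest dark [ 0.4114 -0.2998  0.0536] ymax [ 0.4709 -0.2003  0.32  ]
```

View pics/s6.png

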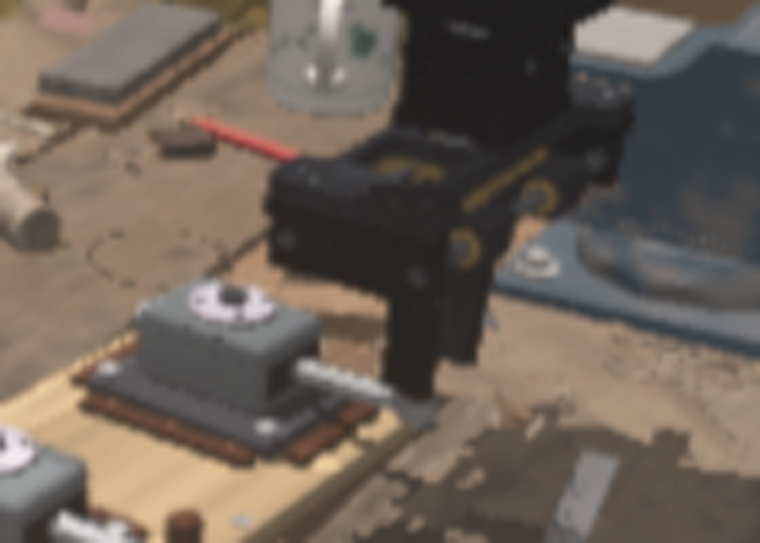

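Emit:
carry_out --commands '[{"ax": 0, "ay": 0, "az": 0, "tx": 0, "ty": -0.06, "tz": 0, "grip": 0.37}, {"ax": 0, "ay": 0, "az": 0, "tx": 0, "ty": 0, "tz": 0, "grip": 0.37}]' --newtons 20

```text
clock: 4.43
ee_pos: [0.4413, -0.2519, 0.0154]
tcp_rot: [-0.706, 0.033, -0.032, 0.706]
wrist_force: [-0.0, 0.6, 0.0]
gripper_width: 0.0321
```

Emit:
carry_out --commands '[{"ax": 0, "ay": 0, "az": 0, "tx": 0, "ty": -0.06, "tz": 0, "grip": 0.37}, {"ax": 0, "ay": 0, "az": 0, "tx": 0, "ty": 0, "tz": 0, "grip": 0.37}]' --newtons 20

```text
clock: 4.6
ee_pos: [0.4414, -0.2538, 0.0154]
tcp_rot: [0.706, -0.033, 0.032, -0.706]
wrist_force: [-0.4, 0.7, -0.6]
gripper_width: 0.0322
```

Emit:
carry_out --commands '[{"ax": 0, "ay": 0, "az": 0, "tx": 0, "ty": -0.06, "tz": 0, "grip": 0.37}, {"ax": 0, "ay": 0, "az": 0, "tx": 0, "ty": 0, "tz": 0, "grip": 0.37}]' --newtons 20

```text
clock: 4.77
ee_pos: [0.4415, -0.2556, 0.0154]
tcp_rot: [0.706, -0.032, 0.032, -0.706]
wrist_force: [-1.0, 0.4, -1.0]
gripper_width: 0.032
```

Emit:
carry_out --commands '[{"ax": 0, "ay": 0, "az": 0, "tx": 0, "ty": -0.07, "tz": 0, "grip": 0.37}, {"ax": 0, "ay": 0, "az": 0, "tx": 0, "ty": 0, "tz": 0, "grip": 0.37}]' --newtons 20

```text
clock: 4.93
ee_pos: [0.4413, -0.2575, 0.0154]
tcp_rot: [-0.706, 0.033, -0.032, 0.706]
wrist_force: [-0.9, 2.7, -0.7]
gripper_width: 0.0318
```

Emit:
carry_out --commands '[{"ax": 0, "ay": 0, "az": 0, "tx": 0, "ty": -0.07, "tz": 0, "grip": 0.37}, {"ax": 0, "ay": 0, "az": 0, "tx": 0, "ty": 0, "tz": 0, "grip": 0.37}]' --newtons 20

```text
clock: 5.1
ee_pos: [0.4402, -0.259, 0.0152]
tcp_rot: [-0.706, 0.033, -0.032, 0.707]
wrist_force: [-2.5, 4.5, 1.7]
gripper_width: 0.0324
```

```bash
python3 look.py s7
```

```text
5.15 [ 0.4402 -0.259   0.0152] [-2.8039  3.6512  2.4385] 0.0320901023788761
lowest dark [ 0.4103 -0.3077  0.0539] ymax [ 0.4702 -0.209   0.3199]
```

View pics/s7.png

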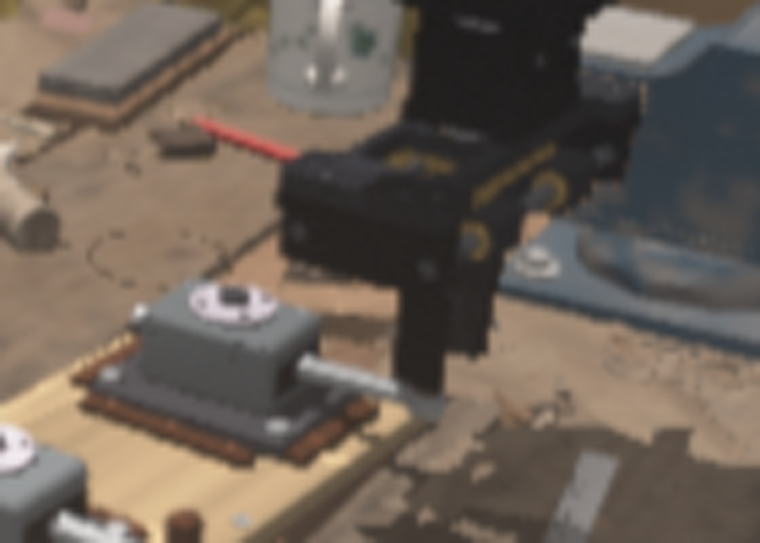

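Emit:
carry_out --commands '[{"ax": 0, "ay": 0, "az": 0, "tx": 0, "ty": 0.3, "tz": 0, "grip": 0.37}, {"ax": 0, "ay": 0, "az": 0, "tx": 0, "ty": 0, "tz": 1, "grip": 0.37}, {"ax": 0, "ay": 0, "az": 0, "tx": 0, "ty": 0.5, "tz": 0.8, "grip": 0.37}, {"ax": 0, "ay": 0, "az": 0, "tx": 0.1, "ty": 1, "tz": 0, "grip": 0.37}, {"ax": 0, "ay": 0, "az": 0, "tx": 0.2, "ty": 1, "tz": 0, "grip": 0.37}, {"ax": 0, "ay": 0, "az": 0, "tx": 0.2, "ty": 1, "tz": 0, "grip": 0.37}, {"ax": 0, "ay": 0, "az": 0, "tx": 0.15, "ty": 1, "tz": 0, "grip": 0.37}, {"ax": 0, "ay": 0, "az": 0, "tx": 0, "ty": 1, "tz": 0, "grip": 0.37}]' --newtons 20

```text
clock: 5.82
ee_pos: [0.4627, -0.084, 0.0701]
tcp_rot: [0.706, -0.031, 0.033, -0.706]
wrist_force: [-0.4, 0.6, 0.3]
gripper_width: 0.032
```

Emit:
carry_out --commands '[{"ax": 0, "ay": 0, "az": 0, "tx": 0, "ty": 0.8, "tz": 0, "grip": 0.4}, {"ax": 0, "ay": 0, "az": 0, "tx": 0, "ty": 0, "tz": 0, "grip": 0.4}]' --newtons 20

```text
clock: 5.98
ee_pos: [0.4621, -0.0584, 0.0701]
tcp_rot: [-0.706, 0.03, -0.032, 0.707]
wrist_force: [0.5, 0.2, -0.3]
gripper_width: 0.0342
```

```bash
python3 look.py s8 240 110 400 230; python3 - <<'E'
from h import *
f=vision.grab_frame("top"); crop("t8.png",f,250,150,420,270,4.5)
E
```

```text
6.0333 [ 0.4619 -0.0597  0.07  ] [ 0.3945 -0.4071 -0.1267] 0.03431087570978597
lowest dark [ 0.4319 -0.1074  0.108 ] ymax [ 0.4918 -0.0101  0.3721]
```

View pics/s8.png

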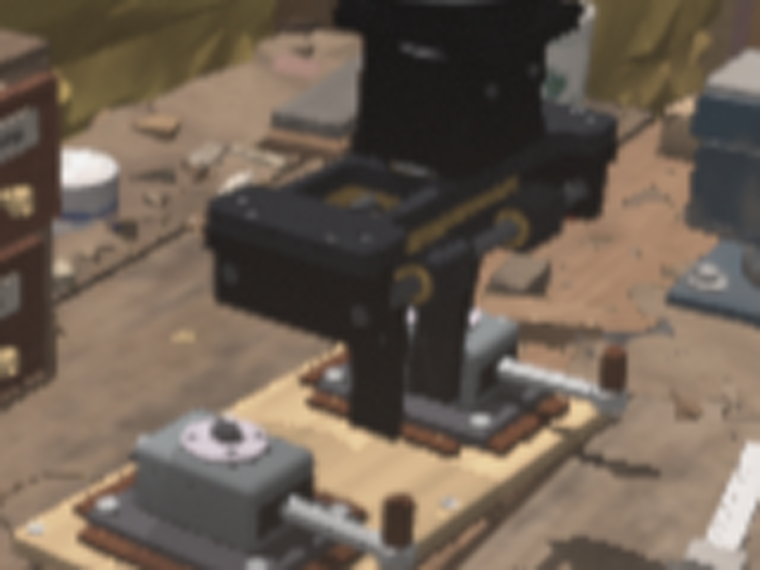

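View pics/t8.png

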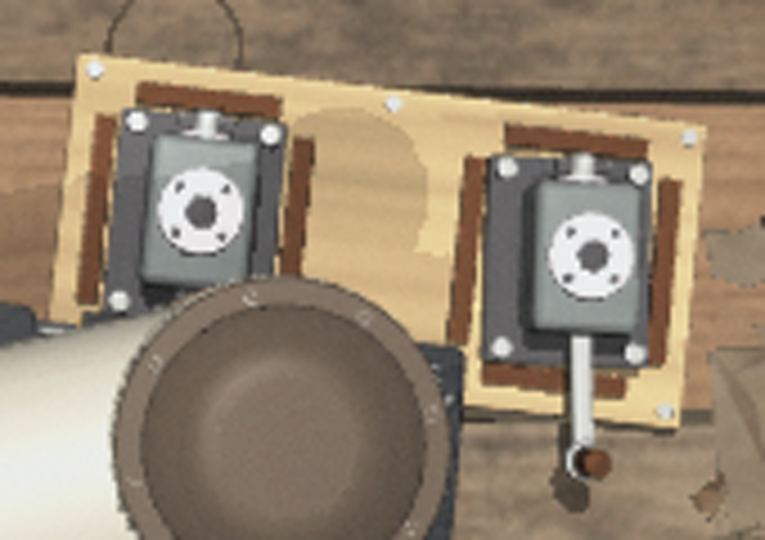

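Emit:
carry_out --commands '[{"ax": 0, "ay": 0, "az": 0, "tx": 0, "ty": 0, "tz": -0.9, "grip": 0.4}, {"ax": 0, "ay": 0, "az": 0, "tx": 0, "ty": 0, "tz": -0.9, "grip": 0.4}, {"ax": 0, "ay": 0, "az": 0, "tx": 0, "ty": 0, "tz": 0, "grip": 0.4}, {"ax": 0, "ay": 0, "az": 0, "tx": 0, "ty": 0.3, "tz": 0, "grip": 0.4}, {"ax": 0, "ay": 0, "az": 0, "tx": 0, "ty": 0.15, "tz": 0, "grip": 0.4}, {"ax": 0, "ay": 0, "az": 0, "tx": 0, "ty": 0.1, "tz": 0, "grip": 0.4}, {"ax": 0, "ay": 0, "az": 0, "tx": 0, "ty": 0, "tz": 0, "grip": 0.4}]' --newtons 20

```text
clock: 6.67
ee_pos: [0.4622, -0.0443, 0.0168]
tcp_rot: [-0.706, 0.031, -0.033, 0.707]
wrist_force: [0.1, 0.4, -0.7]
gripper_width: 0.0348
```

Emit:
carry_out --commands '[{"ax": 0, "ay": 0, "az": 0, "tx": 0, "ty": 0.07, "tz": 0, "grip": 0.4}, {"ax": 0, "ay": 0, "az": 0, "tx": 0, "ty": 0, "tz": 0, "grip": 0.4}]' --newtons 20

```text
clock: 6.83
ee_pos: [0.4615, -0.0426, 0.0162]
tcp_rot: [-0.706, 0.032, -0.033, 0.707]
wrist_force: [-0.2, 0.2, -0.1]
gripper_width: 0.035
```

Emit:
carry_out --commands '[{"ax": 0, "ay": 0, "az": 0, "tx": 0, "ty": 0.07, "tz": 0, "grip": 0.4}, {"ax": 0, "ay": 0, "az": 0, "tx": 0, "ty": 0, "tz": 0, "grip": 0.4}]' --newtons 20

```text
clock: 7.0
ee_pos: [0.4611, -0.0407, 0.0157]
tcp_rot: [-0.706, 0.032, -0.033, 0.706]
wrist_force: [0.8, -0.2, -0.7]
gripper_width: 0.0348
```

Emit:
carry_out --commands '[{"ax": 0, "ay": 0, "az": 0, "tx": 0, "ty": 0.07, "tz": 0, "grip": 0.4}, {"ax": 0, "ay": 0, "az": 0, "tx": 0, "ty": 0, "tz": 0, "grip": 0.4}]' --newtons 20

```text
clock: 7.17
ee_pos: [0.461, -0.0386, 0.0155]
tcp_rot: [-0.706, 0.032, -0.032, 0.706]
wrist_force: [0.4, -0.3, -0.2]
gripper_width: 0.0353
```

Emit:
carry_out --commands '[{"ax": 0, "ay": 0, "az": 0, "tx": 0.02, "ty": 0.1, "tz": 0, "grip": 0.4}, {"ax": 0, "ay": 0, "az": 0, "tx": 0, "ty": 0, "tz": 0, "grip": 0.4}]' --newtons 20

```text
clock: 7.33
ee_pos: [0.4616, -0.0355, 0.0154]
tcp_rot: [0.706, -0.032, 0.032, -0.706]
wrist_force: [0.4, -0.6, 0.3]
gripper_width: 0.0346
```

Emit:
carry_out --commands '[{"ax": 0, "ay": 0, "az": 0, "tx": 0.02, "ty": 0.1, "tz": 0, "grip": 0.4}, {"ax": 0, "ay": 0, "az": 0, "tx": 0, "ty": 0, "tz": 0, "grip": 0.4}]' --newtons 20

```text
clock: 7.5
ee_pos: [0.4623, -0.0325, 0.0154]
tcp_rot: [-0.706, 0.032, -0.032, 0.706]
wrist_force: [-1.0, -0.2, 0.0]
gripper_width: 0.0348
```

Emit:
carry_out --commands '[{"ax": 0, "ay": 0, "az": 0, "tx": 0.04, "ty": 0.1, "tz": 0, "grip": 0.4}, {"ax": 0, "ay": 0, "az": 0, "tx": 0, "ty": 0, "tz": 0, "grip": 0.4}]' --newtons 20

```text
clock: 7.67
ee_pos: [0.4636, -0.0294, 0.0154]
tcp_rot: [-0.706, 0.032, -0.032, 0.706]
wrist_force: [0.7, -0.3, 0.7]
gripper_width: 0.0349
```

```bash
python3 look.py s9 240 150 400 270
```

```text
7.7167 [ 0.4636 -0.0295  0.0155] [-0.0691 -0.1851  0.3186] 0.03481777267102563
lowest dark [ 0.4336 -0.0779  0.0486] ymax [0.4935 0.0204 0.3053]
```

View pics/s9.png

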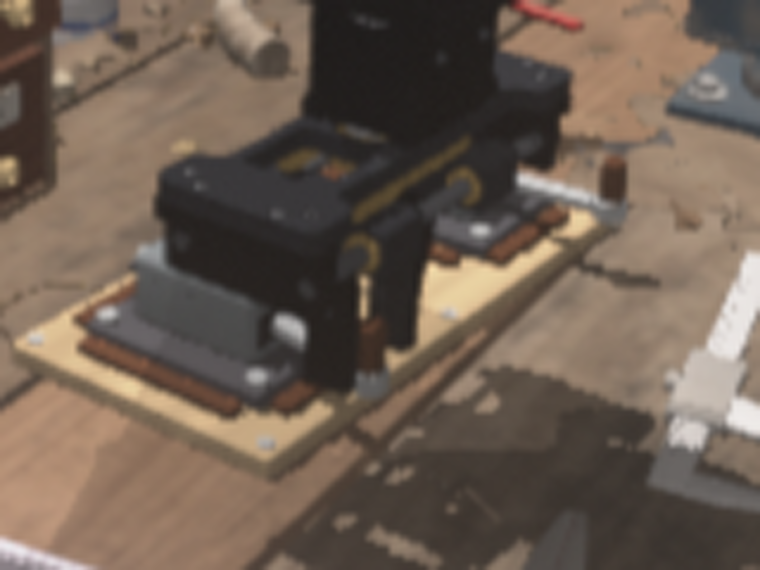

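Emit:
carry_out --commands '[{"ax": 0, "ay": 0, "az": 0, "tx": 0.05, "ty": 0.12, "tz": 0, "grip": 0.4}, {"ax": 0, "ay": 0, "az": 0, "tx": 0.05, "ty": 0.12, "tz": 0, "grip": 0.4}, {"ax": 0, "ay": 0, "az": 0, "tx": 0, "ty": 0, "tz": 0, "grip": 0.4}]' --newtons 20

```text
clock: 7.97
ee_pos: [0.4669, -0.022, 0.0155]
tcp_rot: [-0.706, 0.032, -0.032, 0.706]
wrist_force: [-0.2, 0.1, -0.0]
gripper_width: 0.0346
```

Emit:
carry_out --commands '[{"ax": 0, "ay": 0, "az": 0, "tx": 0.04, "ty": 0.1, "tz": 0, "grip": 0.4}, {"ax": 0, "ay": 0, "az": 0, "tx": 0.03, "ty": 0.08, "tz": 0, "grip": 0.4}, {"ax": 0, "ay": 0, "az": 0, "tx": 0, "ty": 0, "tz": 0, "grip": 0.4}]' --newtons 20

```text
clock: 8.22
ee_pos: [0.4688, -0.0167, 0.0155]
tcp_rot: [-0.706, 0.032, -0.032, 0.706]
wrist_force: [-0.3, 0.2, 0.1]
gripper_width: 0.0351
```

Emit:
carry_out --commands '[{"ax": 0, "ay": 0, "az": 0, "tx": 0.02, "ty": 0.07, "tz": 0, "grip": 0.4}, {"ax": 0, "ay": 0, "az": 0, "tx": 0, "ty": 0, "tz": 0, "grip": 0.4}]' --newtons 20

```text
clock: 8.38
ee_pos: [0.4693, -0.0148, 0.0155]
tcp_rot: [-0.706, 0.032, -0.032, 0.706]
wrist_force: [-0.7, -0.0, 0.1]
gripper_width: 0.0348
```

Emit:
carry_out --commands '[{"ax": 0, "ay": 0, "az": 0, "tx": 0.03, "ty": 0.07, "tz": 0, "grip": 0.4}, {"ax": 0, "ay": 0, "az": 0, "tx": 0, "ty": 0, "tz": 0, "grip": 0.4}]' --newtons 20

```text
clock: 8.55
ee_pos: [0.4701, -0.0128, 0.0155]
tcp_rot: [-0.706, 0.032, -0.032, 0.706]
wrist_force: [-0.2, 0.2, -0.1]
gripper_width: 0.0346
```

Emit:
carry_out --commands '[{"ax": 0, "ay": 0, "az": 0, "tx": 0.02, "ty": 0.07, "tz": 0, "grip": 0.4}, {"ax": 0, "ay": 0, "az": 0, "tx": 0, "ty": 0, "tz": 0, "grip": 0.4}]' --newtons 20

```text
clock: 8.72
ee_pos: [0.4706, -0.0108, 0.0154]
tcp_rot: [0.706, -0.032, 0.032, -0.706]
wrist_force: [-0.1, -0.8, -0.1]
gripper_width: 0.0349
```

Emit:
carry_out --commands '[{"ax": 0, "ay": 0, "az": 0, "tx": 0.02, "ty": 0.06, "tz": 0, "grip": 0.4}, {"ax": 0, "ay": 0, "az": 0, "tx": 0, "ty": 0, "tz": 0, "grip": 0.4}]' --newtons 20

```text
clock: 8.88
ee_pos: [0.4712, -0.009, 0.0154]
tcp_rot: [0.706, -0.032, 0.032, -0.706]
wrist_force: [0.7, -1.0, -0.9]
gripper_width: 0.0351
```

Emit:
carry_out --commands '[{"ax": 0, "ay": 0, "az": 0, "tx": 0.02, "ty": 0.06, "tz": 0, "grip": 0.4}, {"ax": 0, "ay": 0, "az": 0, "tx": 0, "ty": 0, "tz": 0, "grip": 0.4}]' --newtons 20

```text
clock: 9.05
ee_pos: [0.4718, -0.0072, 0.0154]
tcp_rot: [0.706, -0.032, 0.032, -0.706]
wrist_force: [0.3, -1.7, 1.1]
gripper_width: 0.0351
```

Emit:
carry_out --commands '[{"ax": 0, "ay": 0, "az": 0, "tx": 0.02, "ty": 0.05, "tz": 0, "grip": 0.4}, {"ax": 0, "ay": 0, "az": 0, "tx": 0, "ty": 0, "tz": 0, "grip": 0.4}]' --newtons 20

```text
clock: 9.22
ee_pos: [0.4721, -0.006, 0.0154]
tcp_rot: [0.707, -0.033, 0.032, -0.706]
wrist_force: [0.6, -2.5, 0.5]
gripper_width: 0.035
```

```bash
python3 look.py s10 240 150 400 270
```

```text
9.2667 [ 0.4721 -0.006   0.0154] [ 0.0295 -2.7237 -0.4207] 0.03488345513877224
lowest dark [ 0.4421 -0.054   0.0498] ymax [0.5016 0.044  0.2964]
```

View pics/s10.png

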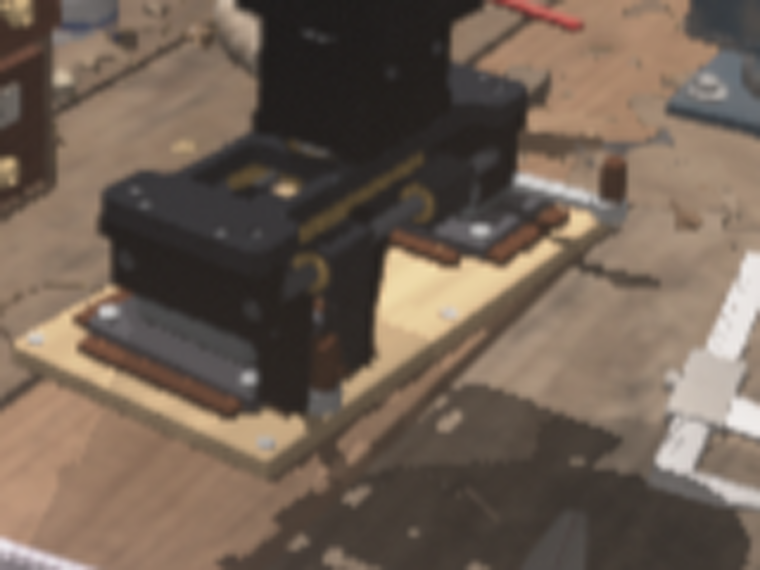

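Emit:
carry_out --commands '[{"ax": 0, "ay": 0, "az": 0, "tx": 0.02, "ty": 0.06, "tz": 0, "grip": 0.4}, {"ax": 0, "ay": 0, "az": 0, "tx": 0, "ty": 0, "tz": 0, "grip": 0.4}]' --newtons 20

```text
clock: 9.43
ee_pos: [0.472, -0.0052, 0.0153]
tcp_rot: [0.707, -0.033, 0.031, -0.706]
wrist_force: [-0.2, -7.4, 0.9]
gripper_width: 0.035
```

```bash
python3 - <<'E'
from h import *
f=vision.grab_frame("scene");g=vision.grab_frame("top"); crop("t11.png",g,250,150,420,270,4.5)
E
```

```text
(no output)
```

View pics/t11.png

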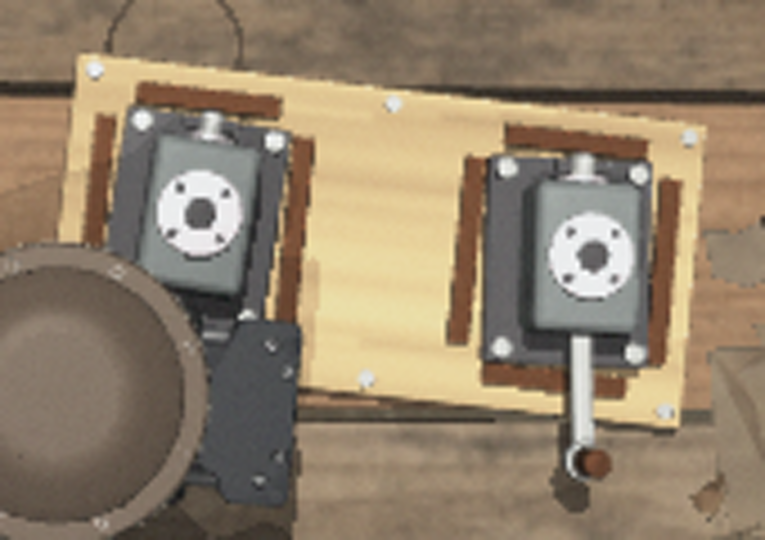

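Emit:
carry_out --commands '[{"ax": 0, "ay": 0, "az": 0, "tx": 0, "ty": -0.5, "tz": 0, "grip": 0.4}, {"ax": 0, "ay": 0, "az": 0, "tx": -0.1, "ty": -0.5, "tz": 0, "grip": 0.4}, {"ax": 0, "ay": 0, "az": 0, "tx": -0.1, "ty": -0.3, "tz": 0, "grip": 0.4}, {"ax": 0, "ay": 0, "az": 0, "tx": -0.1, "ty": -0.3, "tz": 0, "grip": 0.4}, {"ax": 0, "ay": 0, "az": 0, "tx": -0.1, "ty": -0.3, "tz": 0, "grip": 0.4}, {"ax": 0, "ay": 0, "az": 0, "tx": -0.05, "ty": -0.3, "tz": 0, "grip": 0.4}, {"ax": 0, "ay": 0, "az": 0, "tx": 0, "ty": -0.3, "tz": 0, "grip": 0.4}, {"ax": 0, "ay": 0, "az": 0, "tx": 0, "ty": 0, "tz": 0, "grip": 0.4}]' --newtons 20

```text
clock: 10.2
ee_pos: [0.4595, -0.0802, 0.0155]
tcp_rot: [0.706, -0.033, 0.033, -0.706]
wrist_force: [0.3, -0.5, -0.6]
gripper_width: 0.0348
```

Emit:
carry_out --commands '[{"ax": 0, "ay": 0, "az": 0, "tx": 0.03, "ty": -0.2, "tz": 0, "grip": 0.4}, {"ax": 0, "ay": 0, "az": 0, "tx": 0.03, "ty": -0.2, "tz": 0, "grip": 0.4}, {"ax": 0, "ay": 0, "az": 0, "tx": 0.03, "ty": -0.2, "tz": 0, "grip": 0.4}, {"ax": 0, "ay": 0, "az": 0, "tx": 0, "ty": 0, "tz": 0, "grip": 0.4}]' --newtons 20

```text
clock: 10.53
ee_pos: [0.4625, -0.0978, 0.0154]
tcp_rot: [0.706, -0.033, 0.033, -0.706]
wrist_force: [0.2, 0.3, -0.4]
gripper_width: 0.035
```

```bash
python3 look.py s12 240 150 400 270
```

```text
10.5833 [ 0.4624 -0.0974  0.0154] [0.2113 0.2993 0.0826] 0.03477059142033771
lowest dark [ 0.4325 -0.1473  0.0511] ymax [ 0.4919 -0.0475  0.3203]
```

View pics/s12.png

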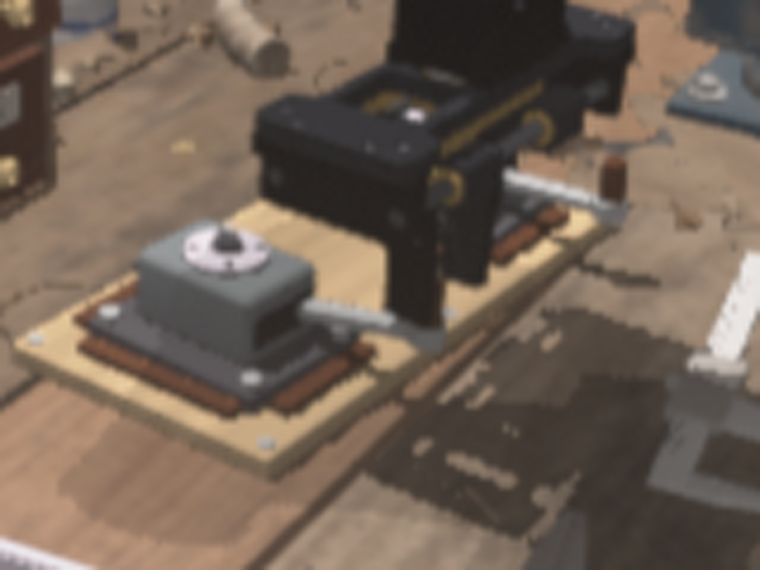

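Emit:
carry_out --commands '[{"ax": 0, "ay": 0, "az": 0, "tx": 0.03, "ty": -0.15, "tz": 0, "grip": 0.4}, {"ax": 0, "ay": 0, "az": 0, "tx": 0.03, "ty": -0.15, "tz": 0, "grip": 0.4}, {"ax": 0, "ay": 0, "az": 0, "tx": 0, "ty": 0, "tz": 0, "grip": 0.4}]' --newtons 20

```text
clock: 10.83
ee_pos: [0.4642, -0.1064, 0.0154]
tcp_rot: [0.706, -0.032, 0.033, -0.706]
wrist_force: [-0.1, 0.2, 0.6]
gripper_width: 0.0352
```

Emit:
carry_out --commands '[{"ax": 0, "ay": 0, "az": 0, "tx": 0.03, "ty": -0.08, "tz": 0, "grip": 0.4}, {"ax": 0, "ay": 0, "az": 0, "tx": 0, "ty": 0, "tz": 0, "grip": 0.4}]' --newtons 20

```text
clock: 11.0
ee_pos: [0.4649, -0.1086, 0.0155]
tcp_rot: [0.706, -0.032, 0.032, -0.706]
wrist_force: [-0.2, -0.6, 0.0]
gripper_width: 0.0345
```

Emit:
carry_out --commands '[{"ax": 0, "ay": 0, "az": 0, "tx": 0.02, "ty": -0.07, "tz": 0, "grip": 0.4}, {"ax": 0, "ay": 0, "az": 0, "tx": 0, "ty": 0, "tz": 0, "grip": 0.4}]' --newtons 20

```text
clock: 11.17
ee_pos: [0.4655, -0.1106, 0.0154]
tcp_rot: [-0.706, 0.032, -0.032, 0.706]
wrist_force: [-0.8, 0.8, 0.6]
gripper_width: 0.0351
```

Emit:
carry_out --commands '[{"ax": 0, "ay": 0, "az": 0, "tx": 0.02, "ty": -0.06, "tz": 0, "grip": 0.4}, {"ax": 0, "ay": 0, "az": 0, "tx": 0, "ty": 0, "tz": 0, "grip": 0.4}]' --newtons 20

```text
clock: 11.33
ee_pos: [0.466, -0.1124, 0.0154]
tcp_rot: [0.706, -0.032, 0.032, -0.706]
wrist_force: [0.5, 0.0, 0.3]
gripper_width: 0.0348
```

Emit:
carry_out --commands '[{"ax": 0, "ay": 0, "az": 0, "tx": 0.02, "ty": -0.07, "tz": 0, "grip": 0.4}, {"ax": 0, "ay": 0, "az": 0, "tx": 0, "ty": 0, "tz": 0, "grip": 0.4}]' --newtons 20

```text
clock: 11.5
ee_pos: [0.4667, -0.1146, 0.0154]
tcp_rot: [0.706, -0.032, 0.032, -0.706]
wrist_force: [0.2, 0.3, -0.6]
gripper_width: 0.0349
```

Emit:
carry_out --commands '[{"ax": 0, "ay": 0, "az": 0, "tx": 0.02, "ty": -0.06, "tz": 0, "grip": 0.4}, {"ax": 0, "ay": 0, "az": 0, "tx": 0, "ty": 0, "tz": 0, "grip": 0.4}]' --newtons 20

```text
clock: 11.67
ee_pos: [0.4668, -0.1156, 0.0153]
tcp_rot: [-0.706, 0.033, -0.032, 0.707]
wrist_force: [-2.3, 5.5, 1.8]
gripper_width: 0.0345
```

Emit:
carry_out --commands '[{"ax": 0, "ay": 0, "az": 0, "tx": 0.02, "ty": -0.06, "tz": 0, "grip": 0.4}, {"ax": 0, "ay": 0, "az": 0, "tx": 0, "ty": 0, "tz": 0, "grip": 0.4}]' --newtons 20

```text
clock: 11.83
ee_pos: [0.4668, -0.1169, 0.0154]
tcp_rot: [-0.706, 0.033, -0.032, 0.707]
wrist_force: [-3.1, 8.9, 4.3]
gripper_width: 0.035
```

Emit:
carry_out --commands '[{"ax": 0, "ay": 0, "az": 0, "tx": 0, "ty": 0.35, "tz": 0, "grip": 0.4}, {"ax": 0, "ay": 0, "az": 0, "tx": 0, "ty": 0, "tz": 0.8, "grip": 0.4}, {"ax": 0, "ay": 0, "az": 0, "tx": 0, "ty": 0, "tz": 1, "grip": 0.6}, {"ax": 0, "ay": 0, "az": 0, "tx": -0.7, "ty": 0, "tz": 1, "grip": 0.85}, {"ax": 0, "ay": 0, "az": 0, "tx": -1, "ty": 0.3, "tz": 0.5, "grip": 0.85}, {"ax": 0, "ay": 0, "az": 0, "tx": -1, "ty": 0.3, "tz": 0, "grip": 0.85}, {"ax": 0, "ay": 0, "az": 0, "tx": -1, "ty": 0, "tz": 0, "grip": 0.85}]' --newtons 20

```text
clock: 12.42
ee_pos: [0.3569, -0.0888, 0.1155]
tcp_rot: [-0.706, 0.031, -0.034, 0.707]
wrist_force: [-0.3, -0.1, 1.8]
gripper_width: 0.0604
```

```bash
python3 look.py s13 200 110 400 260; python3 - <<'E'
from h import *
g=vision.grab_frame("top"); crop("t13.png",g,250,150,420,270,4.5)
np.set_printoptions(precision=4,suppress=True)
P=cloud(g)
for n,(u0,u1,v0,v1) in dict(L=(260,325,160,265),R=(340,410,160,262)).items():
    q=P[v0:v1,u0:u1]; h=q[...,2]
    for a,b in((.05,.0585),(.060,.075)):
        m=(h>a)&(h<b); k,lab,st,ce=cv2.connectedComponentsWithStats(m.astype(np.uint8))
        for i in range(1,k):
            if st[i,4]>8: 
                mm=lab==i; r=cv2.minAreaRect(q[mm][:,:2].astype(np.float32)*1000); print(n,a,st[i,4],ce[i]+[u0,v0],q[mm].mean(0),r)
E
```

```text
12.4667 [ 0.3492 -0.0896  0.1139] [-5.7215 -1.7955 -0.7006] 0.06410582857626201
lowest dark [ 0.3192 -0.1393  0.1548] ymax [ 0.3792 -0.0398  0.4199]
L 0.05 373 [293.9115 197.3432] [ 0.5527 -0.0692  0.0564] ((554.8789672851562, -70.00701904296875), (49.86289978027344, 72.99267578125), 88.80049896240234)
L 0.06 278 [294.518  196.5755] [ 0.5537 -0.0699  0.0628] ((555.322021484375, -69.15196990966797), (42.16838836669922, 39.765899658203125), 62.87628936767578)
L 0.06 37 [311.4595 240.0811] [ 0.465  -0.1047  0.0655] ((465.087890625, -104.65463256835938), (10.569817543029785, 12.344657897949219), 88.72270202636719)
R 0.05 376 [378.242  206.7128] [ 0.5349 -0.245   0.0562] ((536.51416015625, -248.69625854492188), (50.01282501220703, 73.04959106445312), 86.67517852783203)
R 0.06 280 [381.1286 206.7321] [ 0.5345 -0.2492  0.0627] ((532.440673828125, -248.8898162841797), (38.20647430419922, 48.17131423950195), 85.30316162109375)
R 0.06 38 [382.0526 252.5789] [ 0.4403 -0.2496  0.0652] ((439.45330810546875, -249.90382385253906), (11.971528053283691, 12.392330169677734), 88.7752685546875)
```

View pics/s13.png

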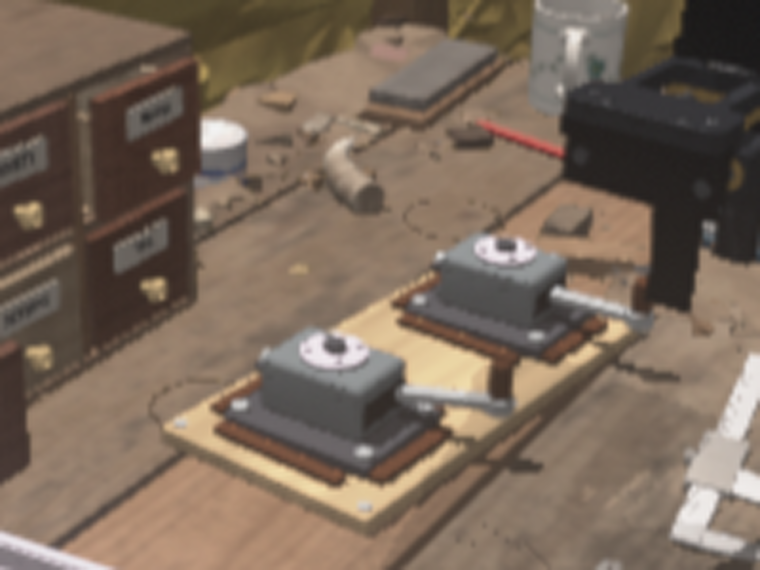

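View pics/t13.png

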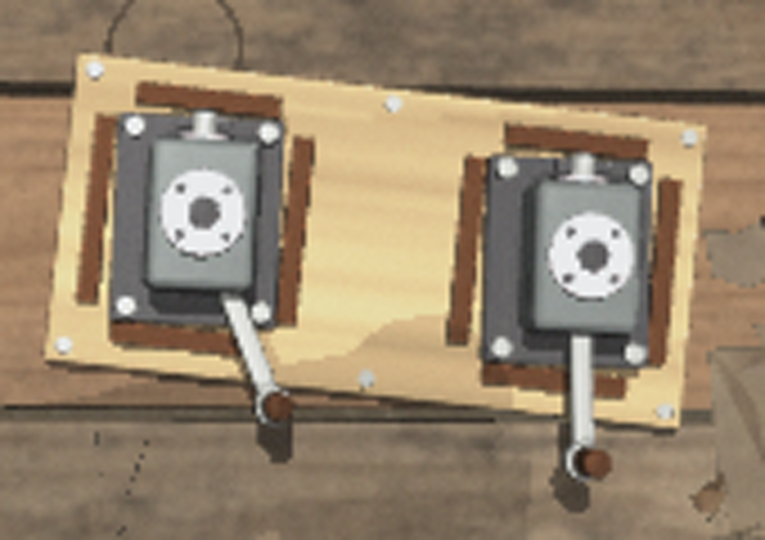

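Emit:
carry_out --commands '[{"ax": 0, "ay": 0, "az": 0.3, "tx": 1, "ty": 0.1, "tz": 0, "grip": 1}, {"ax": 0, "ay": 0, "az": 0.3, "tx": 1, "ty": 0.1, "tz": 0, "grip": 1}, {"ax": 0, "ay": 0, "az": 0, "tx": 1, "ty": 0.1, "tz": 0, "grip": 1}, {"ax": 0, "ay": 0, "az": 0, "tx": 1, "ty": 0.1, "tz": 0, "grip": 1}, {"ax": 0, "ay": 0, "az": 0, "tx": 1, "ty": 0.1, "tz": 0, "grip": 1}, {"ax": 0, "ay": 0, "az": 0, "tx": 1, "ty": 0.1, "tz": 0, "grip": 1}, {"ax": 0, "ay": 0, "az": 0, "tx": 0.8, "ty": 0.1, "tz": 0, "grip": 1}, {"ax": 0, "ay": 0, "az": 0, "tx": 0, "ty": 0, "tz": 0, "grip": 1}]' --newtons 20

```text
clock: 13.18
ee_pos: [0.5662, -0.0681, 0.1136]
tcp_rot: [0.707, -0.009, 0.011, -0.707]
wrist_force: [0.6, 0.4, -0.7]
gripper_width: 0.087
```

Emit:
carry_out --commands '[{"ax": 0, "ay": 0, "az": 0, "tx": 0, "ty": 0, "tz": 0, "grip": 1}]' --newtons 20

```text
clock: 13.27
ee_pos: [0.562, -0.0684, 0.1134]
tcp_rot: [0.707, -0.011, 0.01, -0.707]
wrist_force: [0.3, -0.7, -0.6]
gripper_width: 0.0868
```

```bash
python3 look.py s14 220 80 380 200;python3 - <<'E'
from h import *
g=vision.grab_frame("top"); crop("t14.png",g,250,150,420,270,4.5)
E
```

```text
13.3167 [ 0.5608 -0.0685  0.1136] [-0.2055  0.4327 -0.7006] 0.08695193610117224
lowest dark [ 0.5309 -0.1185  0.021 ] ymax [ 0.5907 -0.0185  0.417 ]
```

View pics/s14.png

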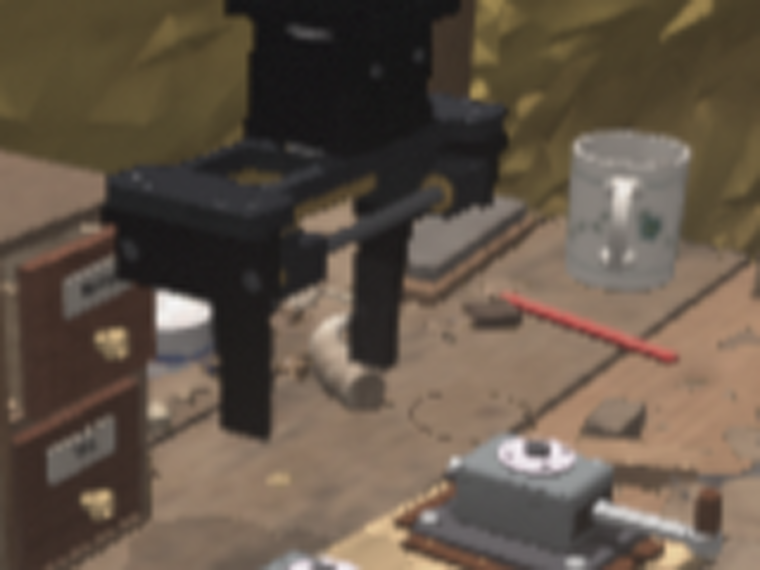

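Emit:
carry_out --commands '[{"ax": 0, "ay": 0, "az": 0, "tx": -0.2, "ty": 0, "tz": -0.7, "grip": 1}, {"ax": 0, "ay": 0, "az": 0, "tx": 0, "ty": 0, "tz": -0.8, "grip": 1}, {"ax": 0, "ay": 0, "az": 0, "tx": 0, "ty": -0.03, "tz": -0.8, "grip": 1}, {"ax": 0, "ay": 0, "az": 0, "tx": 0, "ty": 0, "tz": -0.8, "grip": 1}, {"ax": 0, "ay": 0, "az": 0, "tx": 0, "ty": 0, "tz": -0.5, "grip": 1}, {"ax": 0, "ay": 0, "az": 0, "tx": 0, "ty": 0, "tz": 0, "grip": 1}, {"ax": 0, "ay": 0, "az": 0, "tx": 0, "ty": 0, "tz": 0, "grip": 1}]' --newtons 20

```text
clock: 13.95
ee_pos: [0.554, -0.0697, 0.0065]
tcp_rot: [0.707, -0.011, 0.01, -0.707]
wrist_force: [-0.4, -0.0, 0.7]
gripper_width: 0.0869
```

```bash
python3 look.py s15 220 130 360 235
```

```text
14.0 [ 0.5551 -0.0695  0.0075] [0.2963 0.0786 0.2868] 0.08698878548741473
lowest dark [ 0.5252 -0.1194  0.02  ] ymax [ 0.584  -0.0195  0.3115]
```

View pics/s15.png

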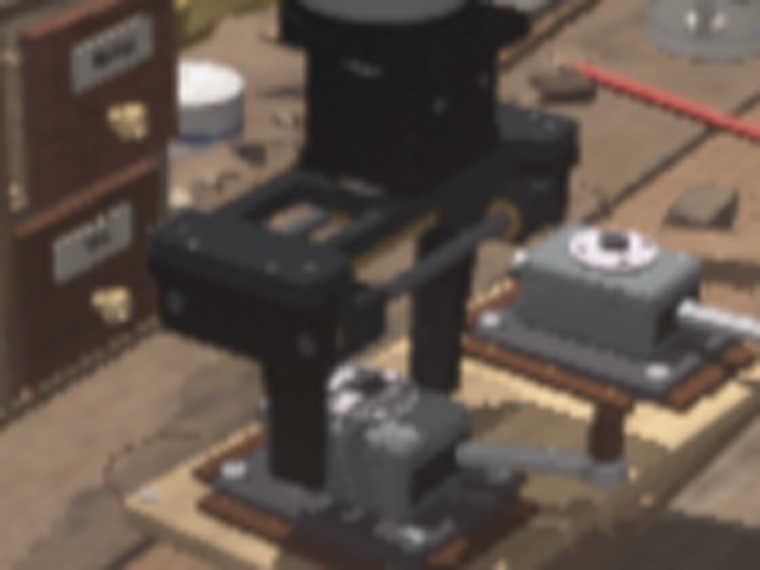

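```bash
python3 - <<'E'
from h import *
np.set_printoptions(precision=4,suppress=True)
f=vision.grab_frame("scene");P=cloud(f)
for u in (273,276):
  for v in range(206,224,2): print(u,v,P[v,u],f["frame"][v,u])
E
```

```text
273 206 [ 0.5533 -0.0127  0.0784] [32 34 37]
273 208 [ 0.5539 -0.0136  0.0731] [32 33 37]
273 210 [ 0.5564 -0.0175  0.0658] [33 35 39]
273 212 [ 0.5562 -0.0172  0.0614] [32 34 38]
273 214 [ 0.5557 -0.0165  0.057 ] [33 35 39]
273 216 [ 0.5572 -0.0189  0.0507] [35 36 41]
273 218 [ 0.5557 -0.0168  0.0473] [57 56 60]
273 220 [ 0.5733 -0.0434  0.0235] [95 92 96]
273 222 [ 0.5698 -0.0383  0.0221] [89 87 91]
276 206 [ 0.545  -0.011   0.0818] [32 33 38]
276 208 [ 0.5478 -0.0155  0.0742] [32 34 38]
276 210 [ 0.5479 -0.0156  0.0695] [32 34 39]
276 212 [ 0.5487 -0.0171  0.0638] [32 34 38]
276 214 [ 0.5481 -0.0162  0.0597] [33 35 39]
276 216 [ 0.5498 -0.019   0.053 ] [35 36 41]
276 218 [ 0.5486 -0.0172  0.0495] [37 38 43]
276 220 [ 0.5684 -0.048   0.0229] [79 78 81]
276 222 [ 0.5635 -0.0404  0.0232] [87 85 89]
```

Emit:
carry_out --commands '[{"ax": 0, "ay": 0, "az": 0, "tx": 0, "ty": 0, "tz": -0.25, "grip": 1}, {"ax": 0, "ay": 0, "az": 0, "tx": 0, "ty": 0, "tz": -0.2, "grip": 1}, {"ax": 0, "ay": 0, "az": 0, "tx": 0, "ty": 0, "tz": 0, "grip": 1}]' --newtons 20

```text
clock: 14.3
ee_pos: [0.554, -0.0694, -0.0078]
tcp_rot: [-0.707, 0.011, -0.01, 0.707]
wrist_force: [-0.5, 0.1, -0.9]
gripper_width: 0.0869
```

Emit:
carry_out --commands '[{"ax": 0, "ay": 0, "az": 0, "tx": 0, "ty": 0, "tz": 0, "grip": 0.5}, {"ax": 0, "ay": 0, "az": 0, "tx": 0, "ty": 0, "tz": 0, "grip": 0.4}, {"ax": 0, "ay": 0, "az": 0, "tx": 0, "ty": 0, "tz": 0, "grip": 0.4}, {"ax": 0, "ay": 0, "az": 0, "tx": 0, "ty": 0, "tz": 0, "grip": 0.4}]' --newtons 40

```text
clock: 14.63
ee_pos: [0.5551, -0.0694, -0.0069]
tcp_rot: [-0.707, 0.01, -0.01, 0.707]
wrist_force: [-0.4, -0.3, -0.8]
gripper_width: 0.0681
```

```bash
python3 look.py s16 220 130 360 235
```

```text
14.6833 [ 0.555  -0.0694 -0.0069] [-0.6999  0.6605  0.4609] 0.06424664743671414
lowest dark [ 0.525  -0.1188  0.02  ] ymax [ 0.5846 -0.0195  0.2977]
```

View pics/s16.png

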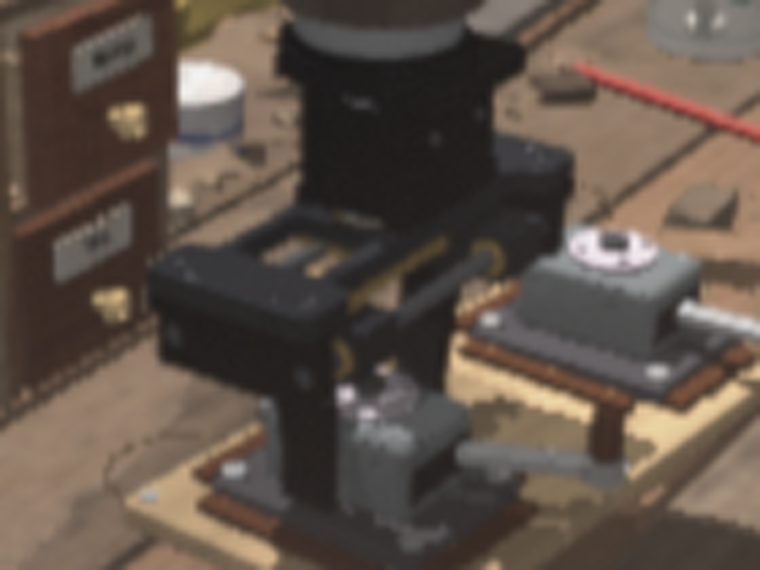

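Still closing. I'll keep the fingers closing and then test the lift.

Emit:
carry_out --commands '[{"ax": 0, "ay": 0, "az": 0, "tx": 0, "ty": 0, "tz": 0, "grip": 0.4}, {"ax": 0, "ay": 0, "az": 0, "tx": 0, "ty": 0, "tz": 0, "grip": 0.4}, {"ax": 0, "ay": 0, "az": 0, "tx": 0, "ty": 0, "tz": 0, "grip": 0.4}, {"ax": 0, "ay": 0, "az": 0, "tx": 0, "ty": 0, "tz": 0, "grip": 0.4}, {"ax": 0, "ay": 0, "az": 0, "tx": 0, "ty": 0, "tz": 0, "grip": 0.4}]' --newtons 45

```text
clock: 15.1
ee_pos: [0.5549, -0.0694, -0.007]
tcp_rot: [-0.707, 0.01, -0.01, 0.707]
wrist_force: [-0.6, -0.1, 0.9]
gripper_width: 0.0495
```

Emit:
carry_out --commands '[{"ax": 0, "ay": 0, "az": 0, "tx": 0, "ty": 0, "tz": 0, "grip": 0.3}, {"ax": 0, "ay": 0, "az": 0, "tx": 0, "ty": 0, "tz": 0, "grip": 0.3}, {"ax": 0, "ay": 0, "az": 0, "tx": 0, "ty": 0, "tz": 0, "grip": 0.3}]' --newtons 45

```text
clock: 15.35
ee_pos: [0.5549, -0.0694, -0.007]
tcp_rot: [-0.707, 0.01, -0.01, 0.707]
wrist_force: [0.4, 0.1, 1.2]
gripper_width: 0.0499
```

Emit:
carry_out --commands '[{"ax": 0, "ay": 0, "az": 0, "tx": 0, "ty": 0, "tz": 0.2, "grip": 0.3}, {"ax": 0, "ay": 0, "az": 0, "tx": 0, "ty": 0, "tz": 0.3, "grip": 0.3}, {"ax": 0, "ay": 0, "az": 0, "tx": 0, "ty": 0, "tz": 0.3, "grip": 0.3}, {"ax": 0, "ay": 0, "az": 0, "tx": 0, "ty": 0, "tz": 0.3, "grip": 0.3}, {"ax": 0, "ay": 0, "az": 0, "tx": 0, "ty": 0, "tz": 0, "grip": 0.3}]' --newtons 45

```text
clock: 15.77
ee_pos: [0.5558, -0.0693, 0.0279]
tcp_rot: [-0.707, 0.009, -0.011, 0.707]
wrist_force: [2.5, -0.2, -7.5]
gripper_width: 0.0497
```

```bash
python3 look.py s17 220 110 380 230
```

```text
15.8167 [ 0.5555 -0.0693  0.0272] [ 0.0357 -0.2667 -8.668 ] 0.05006150707745038
lowest dark [ 0.5255 -0.1188  0.0506] ymax [ 0.585  -0.0193  0.3325]
```

View pics/s17.png

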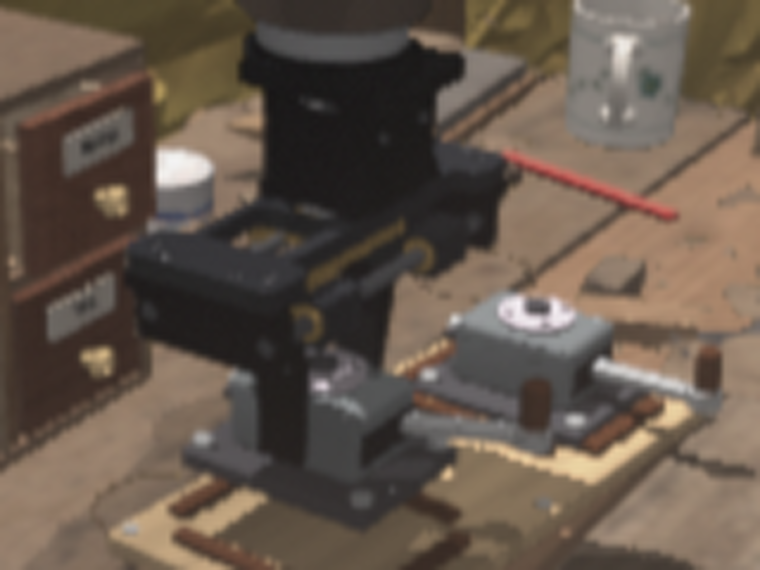

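Emit:
carry_out --commands '[{"ax": 0, "ay": 0, "az": 0, "tx": 0, "ty": 0.3, "tz": 0.4, "grip": 0.3}, {"ax": 0, "ay": 0, "az": 0.2, "tx": 0, "ty": 0.5, "tz": 0.3, "grip": 0.3}, {"ax": 0, "ay": 0, "az": 0.2, "tx": 0, "ty": 0.6, "tz": 0, "grip": 0.3}, {"ax": 0, "ay": 0, "az": 0.2, "tx": 0, "ty": 0.7, "tz": 0, "grip": 0.3}, {"ax": 0, "ay": 0, "az": 0.2, "tx": 0, "ty": 0.7, "tz": 0, "grip": 0.3}, {"ax": 0, "ay": 0, "az": 0.2, "tx": -0.1, "ty": 0.7, "tz": 0, "grip": 0.3}, {"ax": 0, "ay": 0, "az": 0.2, "tx": -0.1, "ty": 0.7, "tz": 0, "grip": 0.3}, {"ax": 0, "ay": 0, "az": 0, "tx": -0.1, "ty": 0.7, "tz": 0, "grip": 0.3}]' --newtons 45

```text
clock: 16.48
ee_pos: [0.5447, 0.0783, 0.0463]
tcp_rot: [0.706, 0.034, -0.035, -0.706]
wrist_force: [0.4, 0.6, -9.2]
gripper_width: 0.0493
```

Emit:
carry_out --commands '[{"ax": 0, "ay": 0, "az": 0, "tx": 0, "ty": 0.7, "tz": 0, "grip": 0.3}, {"ax": 0, "ay": 0, "az": 0, "tx": 0, "ty": 0.7, "tz": 0, "grip": 0.3}, {"ax": 0, "ay": 0, "az": 0, "tx": 0, "ty": 0.7, "tz": 0, "grip": 0.3}, {"ax": 0, "ay": 0, "az": 0, "tx": 0, "ty": 0.7, "tz": 0, "grip": 0.3}, {"ax": 0, "ay": 0, "az": 0, "tx": 0, "ty": 0.6, "tz": 0, "grip": 0.3}, {"ax": 0, "ay": 0, "az": 0, "tx": 0, "ty": 0.5, "tz": 0, "grip": 0.3}, {"ax": 0, "ay": 0, "az": 0, "tx": 0, "ty": 0.3, "tz": 0, "grip": 0.3}, {"ax": 0, "ay": 0, "az": 0, "tx": 0, "ty": 0, "tz": 0, "grip": 0.3}]' --newtons 45

```text
clock: 17.15
ee_pos: [0.5458, 0.2053, 0.0466]
tcp_rot: [-0.706, -0.035, 0.035, 0.706]
wrist_force: [0.2, 0.3, -8.8]
gripper_width: 0.0498
```

```bash
python3 look.py s18 100 120 340 300
```

```text
17.2 [0.5455 0.204  0.0466] [ 0.1064  0.3002 -8.3659] 0.049925434263582244
lowest dark [0.5155 0.154  0.0841] ymax [0.5748 0.2538 0.3345]
```

View pics/s18.png

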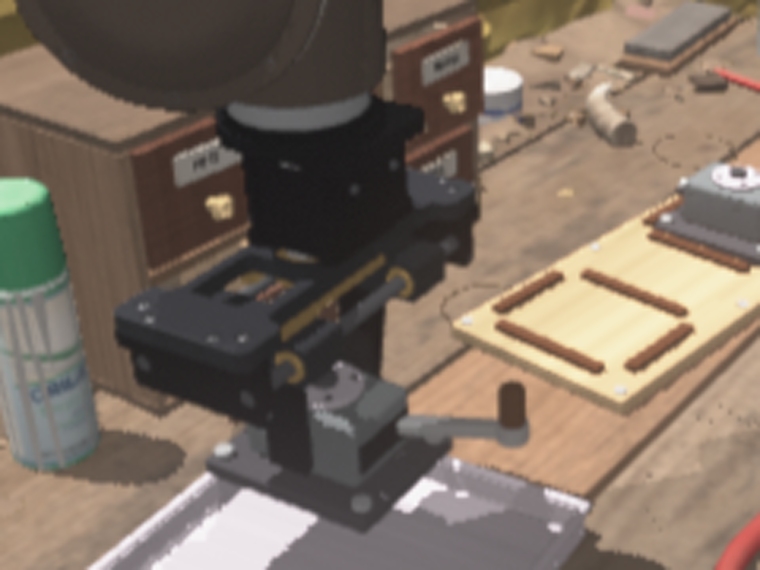

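Emit:
carry_out --commands '[{"ax": 0, "ay": 0, "az": 0, "tx": 0, "ty": 0.2, "tz": -0.4, "grip": 0.3}, {"ax": 0, "ay": 0, "az": 0, "tx": 0, "ty": 0.1, "tz": -0.6, "grip": 0.3}, {"ax": 0, "ay": 0, "az": 0, "tx": 0, "ty": 0, "tz": -0.5, "grip": 0.3}, {"ax": 0, "ay": 0, "az": 0, "tx": 0, "ty": 0, "tz": -0.3, "grip": 0.3}, {"ax": 0, "ay": 0, "az": 0, "tx": 0, "ty": 0, "tz": -0.1, "grip": 0.3}, {"ax": 0, "ay": 0, "az": 0, "tx": 0, "ty": 0, "tz": 0, "grip": 0.3}]' --newtons 45

```text
clock: 17.7
ee_pos: [0.5453, 0.2116, -0.0113]
tcp_rot: [0.707, 0.033, -0.035, -0.706]
wrist_force: [-0.8, -0.3, -8.5]
gripper_width: 0.0499
```

Emit:
carry_out --commands '[{"ax": 0, "ay": 0, "az": 0, "tx": 0, "ty": 0, "tz": -0.05, "grip": 0.3}, {"ax": 0, "ay": 0, "az": 0, "tx": 0, "ty": 0, "tz": 0, "grip": 0.3}]' --newtons 45

```text
clock: 17.87
ee_pos: [0.5466, 0.2129, -0.0108]
tcp_rot: [-0.706, -0.035, 0.034, 0.707]
wrist_force: [0.1, 0.5, -7.4]
gripper_width: 0.05
```

Emit:
carry_out --commands '[{"ax": 0, "ay": 0, "az": 0, "tx": 0, "ty": 0, "tz": -0.05, "grip": 0.3}, {"ax": 0, "ay": 0, "az": 0, "tx": 0, "ty": 0, "tz": 0, "grip": 0.3}]' --newtons 45

```text
clock: 18.03
ee_pos: [0.5461, 0.2128, -0.0125]
tcp_rot: [-0.706, -0.034, 0.034, 0.707]
wrist_force: [-0.1, -0.1, -9.4]
gripper_width: 0.0495
```

Emit:
carry_out --commands '[{"ax": 0, "ay": 0, "az": 0, "tx": 0, "ty": 0, "tz": -0.06, "grip": 0.3}, {"ax": 0, "ay": 0, "az": 0, "tx": 0, "ty": 0, "tz": 0, "grip": 0.3}]' --newtons 45

```text
clock: 18.2
ee_pos: [0.5457, 0.2126, -0.0149]
tcp_rot: [-0.706, -0.034, 0.034, 0.706]
wrist_force: [-0.4, 0.4, -8.0]
gripper_width: 0.0498
```

Emit:
carry_out --commands '[{"ax": 0, "ay": 0, "az": 0, "tx": 0, "ty": 0, "tz": -0.06, "grip": 0.3}, {"ax": 0, "ay": 0, "az": 0, "tx": 0, "ty": 0, "tz": 0, "grip": 0.3}]' --newtons 45

```text
clock: 18.37
ee_pos: [0.5459, 0.2126, -0.0149]
tcp_rot: [0.706, 0.035, -0.034, -0.706]
wrist_force: [-4.5, -0.8, 3.6]
gripper_width: 0.0498
```

Emit:
carry_out --commands '[{"ax": 0, "ay": 0, "az": 0, "tx": 0, "ty": 0, "tz": 0, "grip": 0.65}, {"ax": 0, "ay": 0, "az": 0, "tx": 0, "ty": 0, "tz": 0, "grip": 0.85}, {"ax": 0, "ay": 0, "az": 0, "tx": 0, "ty": 0, "tz": 0, "grip": 0.9}, {"ax": 0, "ay": 0, "az": 0, "tx": 0, "ty": 0, "tz": 0, "grip": 0.9}, {"ax": 0, "ay": 0, "az": 0, "tx": 0, "ty": 0, "tz": 0, "grip": 0.9}]' --newtons 20

```text
clock: 18.78
ee_pos: [0.5464, 0.2129, -0.0164]
tcp_rot: [-0.706, -0.035, 0.034, 0.706]
wrist_force: [0.3, -0.4, -0.3]
gripper_width: 0.0739
```

Emit:
carry_out --commands '[{"ax": 0, "ay": 0, "az": 0, "tx": 0, "ty": 0, "tz": 0.4, "grip": 0.9}, {"ax": 0, "ay": 0, "az": 0, "tx": 0, "ty": 0, "tz": 0.8, "grip": 0.9}, {"ax": 0, "ay": 0, "az": 0, "tx": 0, "ty": 0, "tz": 1, "grip": 0.9}, {"ax": 0, "ay": 0, "az": 0, "tx": 0, "ty": 0, "tz": 1, "grip": 0.9}, {"ax": 0, "ay": 0, "az": 0, "tx": 0, "ty": 0, "tz": 1, "grip": 0.9}, {"ax": 0, "ay": 0, "az": 0, "tx": -0.7, "ty": 0, "tz": 0.5, "grip": 0.9}, {"ax": 0, "ay": 0, "az": 0, "tx": -1, "ty": 0, "tz": 0, "grip": 0.9}, {"ax": 0, "ay": 0, "az": 0, "tx": -1, "ty": 0, "tz": 0, "grip": 0.9}]' --newtons 20

```text
clock: 19.45
ee_pos: [0.4651, 0.2131, 0.1255]
tcp_rot: [-0.706, -0.035, 0.033, 0.707]
wrist_force: [-1.2, -0.4, -0.6]
gripper_width: 0.0788
```

Emit:
carry_out --commands '[{"ax": 0, "ay": 0, "az": 0, "tx": -1, "ty": 0, "tz": 0, "grip": 0.9}, {"ax": 0, "ay": 0, "az": 0, "tx": -0.7, "ty": 0, "tz": 0, "grip": 0.9}, {"ax": 0, "ay": 0, "az": 0, "tx": 0, "ty": 0, "tz": 0, "grip": 0.9}]' --newtons 20

```text
clock: 19.7
ee_pos: [0.4105, 0.2117, 0.1246]
tcp_rot: [-0.706, -0.034, 0.035, 0.706]
wrist_force: [0.1, -0.4, -1.3]
gripper_width: 0.0783
```

```bash
python3 - <<'E'
from h import *
g=vision.grab_frame("top"); cv2.imwrite("pics/t20.png",cv2.resize(g["frame"][130:290,90:430],None,fx=2.2,fy=2.2,interpolation=cv2.INTER_CUBIC))
f=vision.grab_frame("scene"); crop("s20.png",f,100,140,420,350,2.4)
np.set_printoptions(precision=4,suppress=True)
s=env.observe();print(s["clock"],s["ee_pos"],s["wrist_force"],s["gripper_width"])
P=cloud(g)
q=P[140:280,100:230]; h=q[...,2]
for a,b in((.006,.018),(.042,.0505),(.052,.07)):
    m=(h>a)&(h<b); k,lab,st,ce=cv2.connectedComponentsWithStats(m.astype(np.uint8))
    for i in range(1,k):
        if st[i,4]>12:
            mm=lab==i; r=cv2.minAreaRect(q[mm][:,:2].astype(np.float32)*1000); print(a,st[i,4],ce[i]+[100,140],q[mm].mean(0),r)
E
```

```text
19.8 [0.4139 0.213  0.125 ] [-0.0513  0.8879  0.3701] 0.07811685171310634
0.006 18 [196.5 145. ] [0.6679 0.1393 0.0141] ((668.1953125, 139.2249755859375), (1.198509931564331, 36.555877685546875), 0.6643756031990051)
0.006 26 [186.3077 159.5769] [0.6361 0.1609 0.012 ] ((636.3689575195312, 161.4616241455078), (2.8132190704345703, 44.578819274902344), 4.169459342956543)
0.006 50 [148.84 163.32] [0.6271 0.2408 0.0112] ((625.4722290039062, 241.20379638671875), (7.527886390686035, 67.88001251220703), 3.384796142578125)
0.006 188 [120.6968 206.1383] [0.5343 0.2976 0.012 ] ((531.3746948242188, 298.0574035644531), (30.81388282775879, 187.85557556152344), 86.5289306640625)
0.006 428 [175.8084 199.0164] [0.5504 0.1812 0.0135] ((548.72802734375, 180.95541381835938), (102.53223419189453, 38.28010940551758), 18.03760528564453)
0.006 319 [150.3511 209.8746] [0.5267 0.2345 0.0137] ((542.28271484375, 227.0213623046875), (99.44133758544922, 57.187129974365234), 2.8881521224975586)
0.006 19 [108.5263 209.3158] [0.5271 0.3229 0.0119] ((526.7179565429688, 322.9501953125), (1.6623190641403198, 17.62886047
[... 384 characters left out ...]
(545.044677734375, 211.46395874023438), (71.95092010498047, 50.46102523803711), 4.764406204223633)
0.052 40 [197.6  140.65] [0.6669 0.1297 0.0617] ((666.774169921875, 127.3044204711914), (59.83559799194336, 2.4370651245117188), 88.1975326538086)
0.052 25 [223.  140.6] [0.6676 0.0777 0.0626] ((667.8069458007812, 79.54895782470703), (2.3841819763183594, 29.00153160095215), 4.070491313934326)
0.052 272 [157.0515 200.1985] [0.5442 0.2106 0.0548] ((543.852783203125, 211.01947021484375), (39.095367431640625, 36.97987747192383), 2.013563632965088)
0.052 38 [178.3158 241.1842] [0.4611 0.1653 0.0574] ((461.4210205078125, 166.05821228027344), (11.930289268493652, 12.14053726196289), 89.93079376220703)
```

View pics/t20.png

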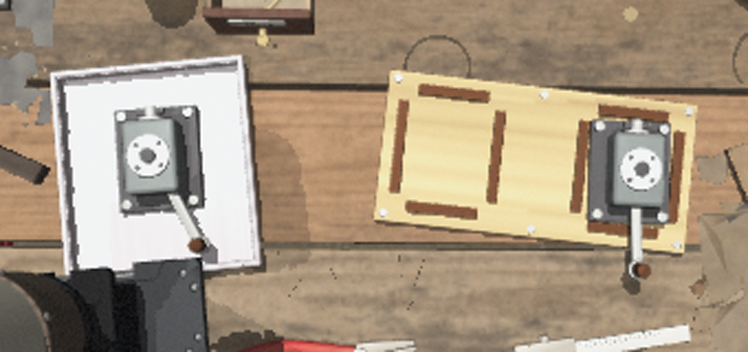

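View pics/s20.png

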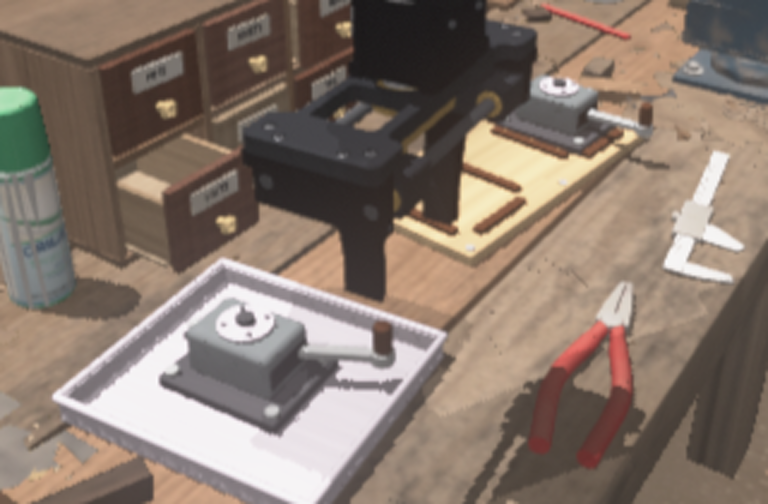

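```bash
python3 -c "
from plant import env; print(env.sign_off())"
```

```text
the job is handed in; nothing more can be done
None
```

I found the worn unit and set it in the scrap tray with its lever over to the right. I handed the job in at about 20 s of the 64 s allowed.

- **Finding the worn unit:** I rocked the right unit's lever first. It came up against a stop within about a centimetre each way, and the unit turned a little in its cleats. The left unit's lever swung freely, so that was the worn one.
- **Swinging the lever:** I pushed the left unit's lever to its left stop (peak about 7.4 N) and then to its right stop (peak about 9 N), with the unit standing on the board. Both peaks were over the 7 N guide, briefly. The unit turned a few degrees in its cleats but stayed in its place.
- **Placing it:** I lifted the unit by its housing and lowered it into the tray.
- **Last camera check:** The worn unit stands upright and wholly inside the tray. Its lever measures about 0.42 rad to the right, which is at its stop. The good unit stands level in its place on the board, turned about 2° from where it started. The gripper was clear of everything.

**Disagreement:** The reported tool height was about 36–40 mm lower than the fingertips in the camera images. I set all heights by the camera, and the contacts when gripping and setting down agreed with it.

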